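# Empty the battery charger into the carrier and hang the carrier on the sprung hook

### The arm

A 6-joint arm with a two-finger parallel gripper is mounted at the origin on the work surface. World frame = base frame: x ahead of the robot, y to its left, z up, the work surface at z = 0. Lengths are in mm, angles in rad, forces in N, time in s.
With the tool pointing down it reaches from about 300 to 850 mm from the base axis. Payload 5.4 kg.
Tool frame: the origin (TCP) lies on the mounting face of the last link; the fingertips stand finger_overhang ahead of it and the grasp point (between the pads) lies 155 mm ahead of it (finger_overhang is the distance from the TCP to the fingertips, in mm); z points along the fingers, y is the line along which they close (so a half turn about z gives the same grasp; the last joint's range is limited). The gripper opens to 85 mm and grips with 20 to 120 N. Pads are 22 mm wide; open, the fingers measure 114 mm over their backs; the gripper's body (76 mm by 85 mm) begins 54 mm behind the grasp point. The pads swing forward as they close: fully open they stand 13 mm farther back than shut.
Start: joints at [1.104, 0.158, 1.597, -0, 1.386, -0.21], TCP at [146.054, 556.126, 404.699] pointing down, gripper open.
Joint ranges: [-2.91, 2.91], [-0.94, 2.29], [0.18, 2.7], [-1.29, 4.43], [0.17, 2.64], [-3, 3]. Speed limits (rad/s): [2.57, 2.57, 3.14, 3.14, 3.14, 3.14].

### API

Orientations are given as [roll, pitch, yaw] about the fixed x, y, z axes, in that order (R = Rz(yaw) Ry(pitch) Rx(roll)).
In Python, from station import observe, capture, get_calibration, sign_off, finger_overhang gives the robot as it stands. The module is installed in compiled form; this text tells all that it offers.
- The arm moves only by the tool arm_command, never from a script. Its argument "plan" is a list of rows, each an object with "slide": the shift along the tool's x, y, z in units of 30 mm (1.0 is 30 mm), a list of three; "rotation": the turn, a rotation vector about the tool's x, y, z in units of 6 degrees (1.0 is 6 degrees), a list of three. A call has 1 to 12 rows; each row shifts and turns the commanded pose from where the row before left it, along the tool's axes as they then stand; what a row does not reach is not made up. A row lasts 1/10 s, in which the tool goes at most 50 mm and 8.59 degrees, less where a joint would pass 70% of its speed; a pose out of reach is approached as far as the arm can. A call is refused whole if a number of a shift passes 1 or a number of a turn 1, either way. A call with a gripper value outside its range is refused whole. "grip" is the finger opening in mm, from 0 to 85.4, set as the call begins (left out, the last holds). The fingers move at their own pace and stop on an object; "newtons" is the grip in N (left out, the last holds). Time passes only in rows, so rows that do not move let the fingers close. It gives the time, the measured TCP pose, the force, the opening and the grip force at its end, in the units of the state.
- observe(): the state, without advancing time (a new reading comes with each control period).
- capture(name): name is "scene" or "top" or "wrist"; returns the picture (400x640x3 uint8, blue, green, red); there is no depth.
- get_calibration(name): a dict with "intrinsics" (3x3 intrinsics, pixels), "cam_to_world" (4x4, takes a point from camera to world coordinates); the wrist camera has in their place "hand_eye" (4x4, takes a point from camera to tool coordinates, whose origin is the TCP and whose axes are the flange's). Camera axes: x right, y up, looking along -z (the intrinsics and any distortion apply to the point x, -y, -z); pixel columns grow to the right and rows downward; lengths in mm; the calibration is good to about 2 mm. A picture is of the moment at which its call begins: read the wrist's pose just before it. get_calibration takes no time and is no camera call.
- sign_off(): hands the job in; it is judged then, once.
The state is a dict: "clock": time; "joints": joint angles; "joint_velocities": joint speeds; "joint_efforts": joint torques, N m; "ee_pos": TCP position; "orientation": TCP orientation; "wrist_force": force on the tool from outside, world axes, zero at the start; "torque": the same for the moment, N m; "gripper_width": opening from 0.0 (shut) to 1.0 (fully open); "grip_force": force on a finger pad.
Only numpy, scipy, OpenCV 4.12 (cv2) and the standard library are available. Lean on these libraries where they do the work, as an engineer would, in place of code of your own. Each camera call takes 0.05 s, during which the arm holds its last target. There are 200 camera calls.

### The job

First switch the battery charger off by pushing the red lever on its roof right over to the far side, and only then draw each battery pack out of its bay and put it into the aluminium carrier. When every pack is in the carrier as it stands on the bench, pull the sprung hook down, pass it under the peak of the carrier's yellow bail and let the spring lift it, so that the carrier ends up hanging still on the hook, clear of the bench, with all packs in it. Do not tip the carrier over, and leave the multimeter, the spool and the purple cells where they are.

Things in the scene. Friction and masses are not known exactly. Their poses are not given: they have to be found in the camera images.
- dock_front (a point): Middle of the open front of the green charger (120 deep x 274 wide x 63 mm high, fixed), at bay floor level, 10 mm over the bench. x points into the charger, y along its front. Four bays, each 42 wide, 41 high, 68 mm deep, at y = -93, -31, 31, 93 mm, 20 mm walls between, a 12 mm roof over: packs leave only through the front (-x). Bays may be empty.
- switch_tip (a point): Tip of the red lever (80 mm long) that stands on a small grey block in the middle of the charger's roof; it leans to the charger's front (-x) when on and swings about the charger's y axis over to the back (+x) for off.
- switch (a joint): Angle of the charger's lever in rad: 0 leaning to the front (on), 1.0 fully over to the back (off); light friction, stays where it is left.
- pack0_c (a point): Battery pack (up to four alike; None if absent), 120 g: blue block with orange band, 66 mm long (x), 36 x 36 mm; this is its centre. From its -x end a black grip 20 x 20 mm sticks out 36 mm on the axis (grip centre 51 mm from here towards -x). At the start the block is in a charger bay (3 mm play each side, x into the charger) and the grip sticks out in front.
- pack1_c (a point): Battery pack (up to four alike; None if absent), 120 g: blue block with orange band, 66 mm long (x), 36 x 36 mm; this is its centre. From its -x end a black grip 20 x 20 mm sticks out 36 mm on the axis (grip centre 51 mm from here towards -x). At the start the block is in a charger bay (3 mm play each side, x into the charger) and the grip sticks out in front.
- pack2_c (a point): Battery pack (up to four alike; None if absent), 120 g: blue block with orange band, 66 mm long (x), 36 x 36 mm; this is its centre. From its -x end a black grip 20 x 20 mm sticks out 36 mm on the axis (grip centre 51 mm from here towards -x). At the start the block is in a charger bay (3 mm play each side, x into the charger) and the grip sticks out in front.
- pack3_c (a point): Battery pack (up to four alike; None if absent), 120 g: blue block with orange band, 66 mm long (x), 36 x 36 mm; this is its centre. From its -x end a black grip 20 x 20 mm sticks out 36 mm on the axis (grip centre 51 mm from here towards -x). At the start the block is in a charger bay (3 mm play each side, x into the charger) and the grip sticks out in front.
- carrier: Middle of the underside of the loose aluminium carrier tray: 300 g, 144 (x) by 248 mm (y) outside, floor and walls 4 mm thick, 30 mm high; z up. Four packs fit in lying along y, two each side of the bail (for instance block centres at x = +-31, y = +-45 mm, grips outward).
- carrier_bail (a point): Peak of the carrier's yellow bail, on the centre line of its 8 mm round bar, 140 mm above the carrier's underside. The bail stands fixed in the carrier's x-z plane: from the peak it slopes down at 43 degrees to both sides along x, to uprights at x = +-69 mm.
- hook_seat (a point): Bottom (bar centre line) of the steel hook under the end of the sprung arm; 200 mm up when retracted. x points to the post. U of 10 mm bar in the y-z plane: shank at y = -24 mm, 90 mm up to the arm (its underside 85 mm up); upturned tip at y = +24 mm, its top 31 mm up. To take a bar, bring the hook low beside it and move to its +y, the bar passing over the tip, then raise.
- hook_knob (a point): Grip height of the red upright knob (26 mm thick, 45 mm high, on it a cap 34 mm wide, 8 mm thick) on the end of the arm, 130 mm straight above the hook seat; the arm top is 31 mm below this point. Hold it to pull the hook down and lead it about.
- lift (a joint): How far the hook arm is pulled down, m: 0 retracted (top), 0.14 lowest. A damped spring always pulls it up with about 10 N at the top and 16 N at the bottom, more than the loaded carrier weighs; released, it rises by itself.
- reach (a joint): Telescopic reach of the hook arm, m, 0 to 0.34: the hook stands 130 mm plus this from the post's axis; slides easily and stays where it is left. The arm also swings freely about the upright post, 1.2 rad to each side of pointing at -x.
- meter: Bystander: yellow multimeter lying on the bench, 150 x 75 x 34 mm, origin under its centre.
- spool: Bystander: upright metal spool, 60 mm wide, 50 mm high, origin under its centre.
- cells: Bystander: block of purple cells on a black foot 50 x 70 mm, 71 mm high, origin under its centre.

How it is judged:
By the outcome, as a careful person would: the job done as asked, in the order asked, and still so for the second after the job is handed in, with the robot touching nothing.
Of pack0, pack1, pack2, pack3 only 3 to 4 are there at a start; the rules pass over those that are not, and their reading is None.
At some moment in a run one of carrier may be knocked a few centimetres aside while the robot is not near it.
Once in a run the grip may slacken for a moment while it holds something.
It also fails if it takes over 210 s, if anything falls off the work surface, if the arm or the gripper's body presses on something with over 40 N, if the wrist force passes 120 N, or if a joint passes its speed limit or range.

## Working session

There is one attempt and no reset: what is moved stays moved. The work goes in short steps, Python scripts to look and compute and a tool call to move; the robot and the scene stay as the last step left them, time stands still between calls to the robot, and variables do not carry over. Pictures are saved under pics/ and viewed, at most 14 in all, crops included, and the job is handed in when it is done.

Besides the shell and the picture viewer there is one more tool, called after "Call:" as name(argument=value, ...) on one line, values as JSON. arm_command: Moves the arm, as the interface text tells. Its arguments: {"type":"object","properties":{"plan":{"type":"array"},"grip":{"type":"number"},"newtons":{"type":"number"}},"required":["plan"]}

```bash
mkdir -p pics; ls
cat > h.py <<'E'
import numpy as np, cv2
from station import *
from scipy.spatial.transform import Rotation as R
def snap(n,f):
    im=np.array(capture(n)); cv2.imwrite('pics/'+f,im); return im
def cam(n):
    c=get_calibration(n); K=np.array(c['intrinsics']); 
    if 'cam_to_world' in c: T=np.array(c['cam_to_world'])
    else:
        o=observe(); W=np.eye(4); W[:3,:3]=R.from_euler('xyz',o['orientation']).as_matrix(); W[:3,3]=o['ee_pos']; T=W@np.array(c['hand_eye'])
    return K,T
def ray(K,T,uv):
    d=np.linalg.inv(K)@[uv[0],uv[1],1]; d=T[:3,:3]@[d[0],-d[1],-d[2]]; return T[:3,3],d/np.linalg.norm(d)
def atz(KT,uv,z):
    o,d=ray(*KT,uv); return o+d*(z-o[2])/d[2]
def proj(KT,p):
    K,T=KT; q=np.linalg.inv(T)@[*p,1]; v=K@[q[0],-q[1],-q[2]]; return v[:2]/v[2]
def tri(obs):
    A=0;b=0
    for (KT,uv) in obs:
        o,d=ray(*KT,uv); P=np.eye(3)-np.outer(d,d); A=A+P; b=b+P@o
    return np.linalg.solve(A,b)
E
python3 - <<'E'
from h import *
for n in ('scene','top','wrist'):
    snap(n,n+'0.png'); c=get_calibration(n); print({k:(np.round(v,3).tolist() if k!='x' else 0) for k,v in c.items()})
o=observe(); print(o, finger_overhang if not callable(finger_overhang) else finger_overhang())
E
```

```text
pics
{'intrinsics': [[486.144, 0.0, 315.519], [0.0, 486.144, 199.175], [0.0, 0.0, 1.0]], 'cam_to_world': [[-0.716, -0.445, 0.538, 1421.813], [0.698, -0.432, 0.571, 871.073], [-0.022, 0.784, 0.62, 1181.181], [0.0, 0.0, 0.0, 1.0]]}
{'intrinsics': [[466.654, 0.0, 325.894], [0.0, 466.654, 198.172], [0.0, 0.0, 1.0]], 'cam_to_world': [[0.014, 0.988, -0.152, 367.754], [-1.0, 0.016, 0.009, 10.774], [0.012, 0.152, 0.988, 1596.741], [0.0, 0.0, 0.0, 1.0]]}
{'intrinsics': [[335.072, 0.0, 321.073], [0.0, 335.072, 197.126], [0.0, 0.0, 1.0]], 'hand_eye': [[0.001, 0.946, 0.323, 83.101], [1.0, -0.001, -0.0, -1.001], [-0.0, 0.323, -0.946, 29.689], [0.0, 0.0, 0.0, 1.0]]}
{'clock': 0.15, 'joints': array([ 1.10389171e+00,  1.58932621e-01,  1.59794526e+00,  7.23959315e-06,
        1.38615043e+00, -2.10117035e-01]), 'joint_velocities': array([ 0.00053346, -0.00358714, -0.00362551,  0.0005208 , -0.00031911,
       -0.00103989]), 'joint_efforts': array([ 5.08756038e-04, -3.96374702e+01, -3.31784928e+01, -3.15798325e-04,
        5.48133859e-03,  6.50701782e-05]), 'ee_pos': array([145.96918102, 555.94952911, 403.92581339]), 'orientation': array([-3.14019006e+00, -3.06398927e-04,  2.88480352e+00]), 'wrist_force': array([-0.139171  ,  0.83943844,  0.19822046]), 'torque': array([-0.02586485,  0.00699968, -0.03851955]), 'grip_force': 0.0, 'gripper_width': 0.9974224071117407} 173.4
```

View pics/top0.png

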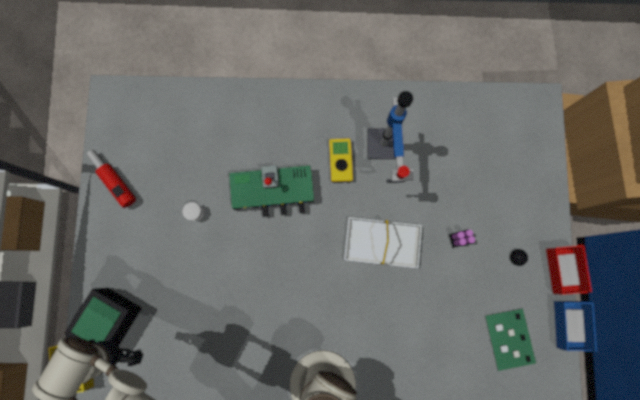

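View pics/scene0.png

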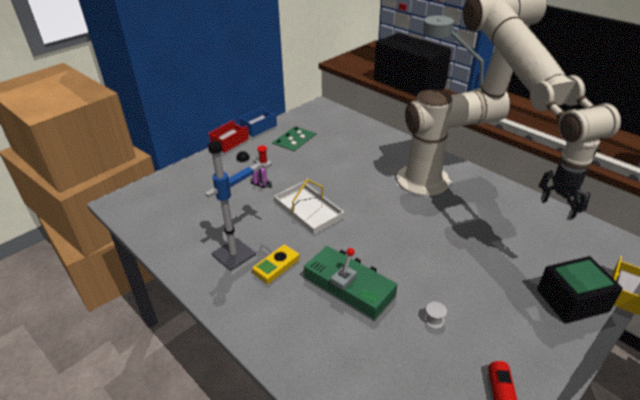

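The top view shows the charger at about (272,187) with three packs in front and the carrier at (384,243). The hook knob is at (403,172), the post at (405,99), the meter at (341,160) and the cells at (463,238). I'll enlarge to get accurate measurements.

Run:
```python
import cv2,numpy as np
a=cv2.imread('pics/top0.png')[80:280,225:435]
b=cv2.imread('pics/scene0.png')[130:320,200:400]
cv2.imwrite('pics/c1.png',cv2.resize(a,None,fx=3,fy=3,interpolation=cv2.INTER_CUBIC)[:600])
cv2.imwrite('pics/c2.png',cv2.resize(b,None,fx=3,fy=3,interpolation=cv2.INTER_CUBIC))
```

```text
(no output)
```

View pics/c1.png

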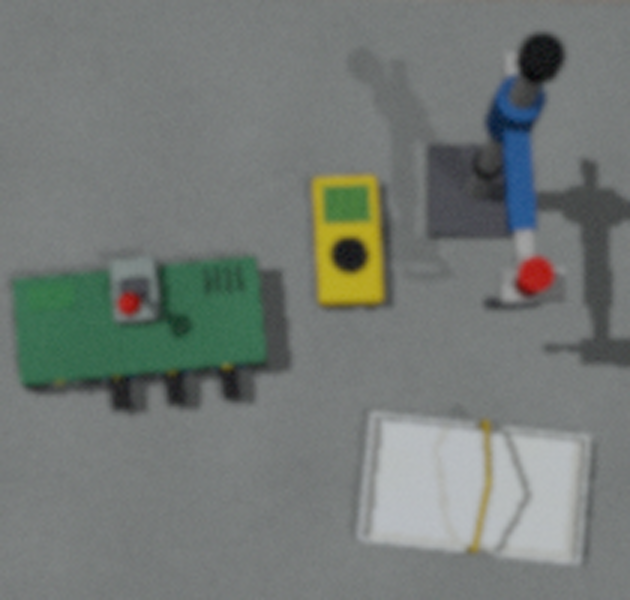

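View pics/c2.png

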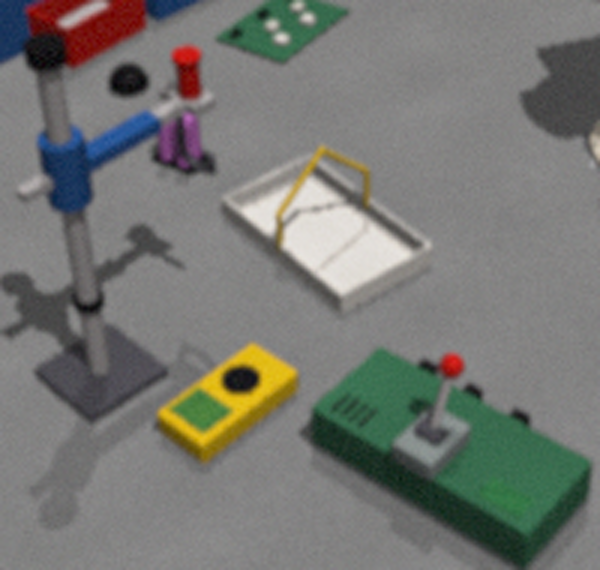

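Run:
```python
from h import *
np.set_printoptions(precision=1,suppress=True)
T=cam('top');S=cam('scene')
t=lambda u,v:(225+u/3-.33,80+v/3-.33); s=lambda u,v:(200+u/3-.33,130+v/3-.33)
for n,p,z in [('roofBL',(12,278),63),('BR',(257,258),63),('FR',(267,358),63),('FL',(22,383),63),
 ('g1end',(123,408),30),('g2end',(180,402),30),('g3end',(234,396),30),
 ('tBL',(370,411),30),('tBR',(592,434),30),('tFR',(581,562),30),('tFL',(358,540),30),('base',(490,190),5),
 ('meterBL',(312,177),34),('mFR',(384,302),34)]:
    print(n,atz(T,t(*p),z))
for n,p,z in [('roofA',(380,350),63),('B',(590,466),63),('C',(522,550),63),('D',(314,415),63),('tcorner front',(343,297),30),('tc right',(430,243),30),('left',(223,200),30)]:
    print('S',n,atz(S,s(*p),z))
for n,a,b in [('lever',(129,303),(452,365)),('knobcap',(536,273),(187,54)),('bailpeak',(489,486),(323,151)),('posttop',(541,57),(45,48))]:
    p=tri([(T,t(*a)),(S,s(*b))]); print(n,p, proj(T,p)-t(*a))
print(atz(T,(463,238),71),atz(T,(191,211),50))
```

```text
roofBL [686.4 322.9  63. ]
BR [713.8  50.2  63. ]
FR [600.7  36.9  63. ]
FL [568.5 306.4  63. ]
g1end [546.3 198.3  30. ]
g2end [554.  134.4  30. ]
g3end [561.8  73.9  30. ]
tBL [547.2 -79.6  30. ]
tBR [ 525.  -329.7   30. ]
tFR [ 382.3 -315.    30. ]
tFL [402.9 -67.2  30. ]
base [ 813.1 -220.1    5. ]
meterBL [816.8 -10.6  34. ]
mFR [671.6 -94.4  34. ]
S roofA [602.3  45.9  63. ]
S B [573.5 314.7  63. ]
S C [701.8 334.6  63. ]
S D [720.4  65.4  63. ]
S tcorner front [544.8 -73.1  30. ]
S tc right [400.3 -67.8  30. ]
S left [ 522.6 -317.8   30. ]
lever [640.2 181.9 160.2] [-0.6  0.4]
knobcap [ 637.1 -209.3  351.4] [-0.7  0.7]
bailpeak [ 457.3 -197.   135.2] [-0.4  0.3]
posttop [ 809.  -200.4  440.6] [-0.5  0.6]
[ 478.1 -454.7   71. ] [555.7 444.6  50. ]
```

```bash
cat >> h.py <<'E'
from scipy.optimize import least_squares
def go(p,yaw=None,n=None,start=None):
    """constant row repeated n times taking TCP (tool down) to p,yaw(deg); start=(pos,yaw)"""
    if start is None:
        o=observe(); p0=np.array(o['ee_pos']); y0=np.degrees(o['orientation'][2])
    else: p0,y0=np.array(start[0],float),start[1]
    p=np.array(p,float)
    if yaw is None: yaw=y0
    dy=(yaw-y0+180)%360-180
    if n is None: n=int(np.ceil(max(abs(p-p0).max()*1.05/29,abs(dy)/5.9,np.linalg.norm(p-p0)/40)))+0 or 1
    def end(s):
        q=p0.copy();a=np.radians(y0)
        for _ in range(n):
            q=q+30*np.array([s[0]*np.cos(a)+s[1]*np.sin(a),s[0]*np.sin(a)-s[1]*np.cos(a),-s[2]]); a+=np.radians(dy/n)
        return q
    s=least_squares(lambda s:(end(s)-p),[0,0,0]).x
    print(f'n={n} slide={np.round(s,2).tolist()} rot_z={-dy/n/6:.2f}  -> {np.round(p,1)} yaw {yaw:.1f}')
    return p,y0+dy
E
python3 -c "
from h import *
go([580,170,385],186.2,n=16)"
```

```text
n=16 slide=[-0.98, -0.73, 0.04] rot_z=-0.22  -> [580. 170. 385.] yaw 186.2
```

Call:
arm_command(plan=[{"slide":[-0.98,-0.73,0.04],"rotation":[0,0,-0.22]},{"slide":[-0.98,-0.73,0.04],"rotation":[0,0,-0.22]},{"slide":[-0.98,-0.73,0.04],"rotation":[0,0,-0.22]},{"slide":[-0.98,-0.73,0.04],"rotation":[0,0,-0.22]},{"slide":[-0.98,-0.73,0.04],"rotation":[0,0,-0.22]},{"slide":[-0.98,-0.73,0.04],"rotation":[0,0,-0.22]},{"slide":[-0.98,-0.73,0.04],"rotation":[0,0,-0.22]},{"slide":[-0.98,-0.73,0.04],"rotation":[0,0,-0.22]},{"slide":[-0.98,-0.73,0.04],"rotation":[0,0,-0.22]},{"slide":[-0.98,-0.73,0.04],"rotation":[0,0,-0.22]},{"slide":[-0.98,-0.73,0.04],"rotation":[0,0,-0.22]},{"slide":[-0.98,-0.73,0.04],"rotation":[0,0,-0.22]}], grip=0)

```text
clock: 1.35
ee_pos: [461.7, 249.5, 390.0]
orientation: [-3.142, -0.0, -3.121]
wrist_force: [-0.1, 0.4, 0.3]
gripper_width: 0.002
grip_force: 0.0
```

Call:
arm_command(plan=[{"slide":[-0.98,-0.73,0.04],"rotation":[0,0,-0.22]},{"slide":[-0.98,-0.73,0.04],"rotation":[0,0,-0.22]},{"slide":[-0.98,-0.73,0.04],"rotation":[0,0,-0.22]},{"slide":[-0.98,-0.73,0.04],"rotation":[0,0,-0.22]},{"slide":[0,0,0],"rotation":[0,0,0]},{"slide":[0,0,0],"rotation":[0,0,0]},{"slide":[0,0,0],"rotation":[0,0,0]}])

```text
clock: 2.05
ee_pos: [582.2, 170.3, 385.2]
orientation: [3.141, -0.001, -3.029]
wrist_force: [0.3, 0.1, -0.7]
gripper_width: 0.001
grip_force: 0.0
```

Run:
```python
from h import *
o=observe(); print(o['clock'],o['ee_pos'],np.degrees(o['orientation']))
im=snap('wrist','w1.png'); np.save('w1T.npy',cam('wrist')[1])
cv2.imwrite('pics/w1b.png',cv2.resize(im,(800,500),interpolation=cv2.INTER_CUBIC))
```

```text
2.05 [582.17930578 170.29954443 385.22732136] [ 1.79981447e+02 -5.91681956e-02 -1.73561868e+02]
```

View pics/w1b.png

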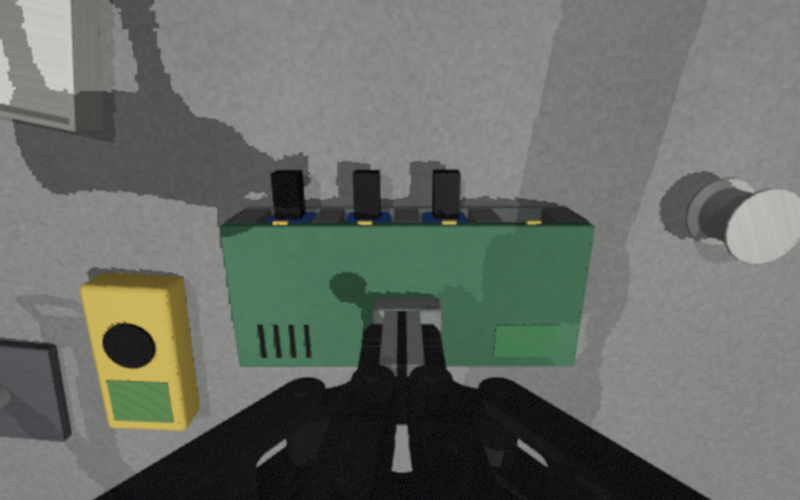

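The wrist view shows three grips at (288,195), (367,195) and (446,195), with the +y bay empty. The roof corners are at (221,227), (593,226), (575,365) and (239,366).

Run:
```python
from h import *
np.set_printoptions(precision=1,suppress=True)
W=(cam('wrist')[0],np.load('w1T.npy')); k=640/800
f=lambda u,v:((u+.5)*k-.5,(v+.5)*k-.5)
P=[atz(W,f(*q),63) for q in [(221,227),(593,226),(575,365),(239,366)]]
for p in P: print(p)
print('yaw',[np.degrees(np.arctan2(-(b-a)[0],(b-a)[1])) for a,b in [(P[0],P[1]),(P[3],P[2])]], np.linalg.norm(P[1]-P[0]),np.linalg.norm(P[1]-P[2]))
print('front mid',(P[0]+P[1])/2,'center',sum(P)/4)
for q in [(273,171),(303,171),(354,171),(380,171),(432,171),(460,171)]: print('grip',atz(W,f(*q),38))
for q in [(80,283),(182,274),(198,425),(108,428)]: print('meter',atz(W,f(*q),34))
print('tray corner',atz(W,f(75,120),30))
```

```text
[598.2  39.5  63. ]
[566.9 308.   63. ]
[683.8 324.   63. ]
[715.8  51.2  63. ]
yaw [np.float64(6.663638256898418), np.float64(6.691896728053214)] 270.2949281833295 118.07449545050048
front mid [582.5 173.7  63. ] center [641.2 180.7  63. ]
grip [557.9  69.3  38. ]
grip [555.3  91.8  38. ]
grip [550.9 130.1  38. ]
grip [548.7 149.6  38. ]
grip [544.2 188.6  38. ]
grip [541.9 209.6  38. ]
meter [670.5 -90.7  34. ]
meter [652.6  -5.6  34. ]
meter [807.7   1.1  34. ]
meter [821.  -84.1  34. ]
tray corner [538.1 -80.1  30. ]
```

Call:
arm_command(plan=[{"slide":[-0.42,0.06,0.65],"rotation":[0,0,-0.02]},{"slide":[-0.41,0.05,0.65],"rotation":[0,0,-0.02]},{"slide":[0,0,0.65],"rotation":[0,0,0]},{"slide":[0,0,0.62],"rotation":[0,0,0]},{"slide":[-0.3,0,0],"rotation":[0,0,0]},{"slide":[-0.4,0,0],"rotation":[0,0,0]},{"slide":[-0.4,0,0],"rotation":[0,0,0]},{"slide":[-0.4,0,0],"rotation":[0,0,0]},{"slide":[-0.4,0,0],"rotation":[0,0,0]},{"slide":[-0.3,0,0],"rotation":[0,0,0]},{"slide":[0,0,0],"rotation":[0,0,0]}])

```text
clock: 3.2
ee_pos: [673.7, 184.0, 309.8]
orientation: [3.142, 0.002, -3.025]
wrist_force: [-0.8, -0.7, 1.1]
gripper_width: -0.001
grip_force: 0.0
```

Run:
```python
from h import *
a=snap('scene','s1.png')[240:320,310:390]; b=snap('top','t1.png')[150:230,220:330]
a=cv2.resize(a,(480,480),interpolation=3); b=cv2.resize(b,(480,349),interpolation=3); c=np.zeros((480,800,3),np.uint8)
c[:400,:400]=cv2.resize(a,(400,400)); c[:291,400:]=cv2.resize(b,(400,291)); cv2.imwrite('pics/m1.png',c)
```

```text
(no output)
```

View pics/m1.png

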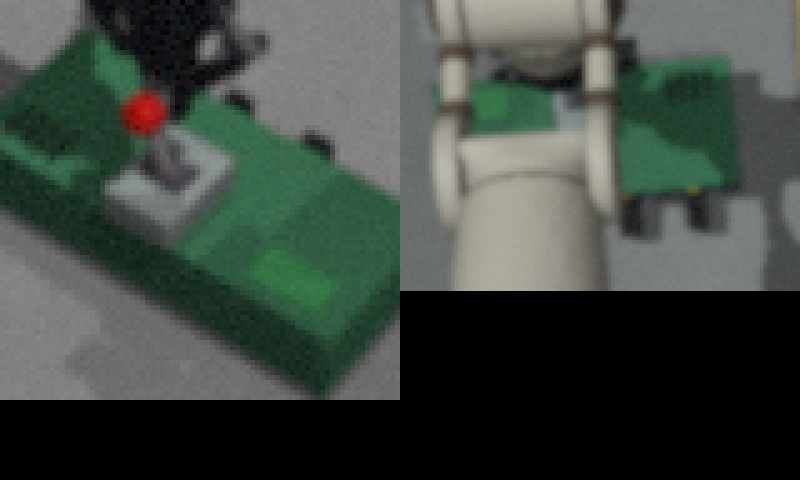

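The lever knob, at (145,112) in the crop, is just past upright, so I'll push it further.

Call:
arm_command(plan=[{"slide":[-0.3,0,0],"rotation":[0,0,0]},{"slide":[-0.3,0,0],"rotation":[0,0,0]},{"slide":[-0.2,0,0],"rotation":[0,0,0]},{"slide":[-0.2,0,0],"rotation":[0,0,0]},{"slide":[-0.1,0,0],"rotation":[0,0,0]},{"slide":[0,0,0],"rotation":[0,0,0]}])

```text
clock: 3.9
ee_pos: [695.3, 187.2, 307.9]
orientation: [-3.139, -0.052, -3.023]
wrist_force: [-73.6, -13.0, 39.4]
gripper_width: -0.002
grip_force: 40.9
```

Call:
arm_command(plan=[{"slide":[0.5,0,0],"rotation":[0,0,0]},{"slide":[1,0,-0.3],"rotation":[0,0,0]},{"slide":[1,0,-0.6],"rotation":[0,0,0]},{"slide":[0.5,0,-0.6],"rotation":[0,0,0]},{"slide":[0,0,0],"rotation":[0,0,0]}])

```text
clock: 4.4
ee_pos: [615.3, 177.3, 357.3]
orientation: [-3.142, 0.005, -3.025]
wrist_force: [1.4, -0.3, 0.4]
gripper_width: -0.004
grip_force: 0.0
```

Run:
```python
from h import *
o=observe(); print(o['ee_pos'],o['orientation'],o['wrist_force'])
a=snap('scene','s2.png')[230:330,300:400]; b=snap('wrist','w2.png')
c=np.zeros((480,800,3),np.uint8)
c[:400,:400]=cv2.resize(a,(400,400)); c[:250,400:]=cv2.resize(b,(400,250)); cv2.imwrite('pics/m2.png',c)
```

```text
[615.33186342 177.28556418 357.34254967] [-3.1415554   0.0054619  -3.02477575] [ 1.35163182 -0.34612329  0.3933035 ]
```

View pics/m2.png

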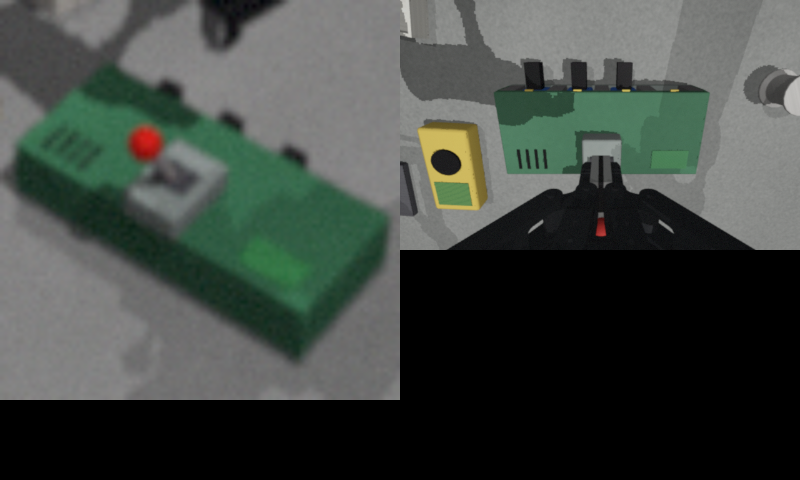

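The lever now leans to the back, with its knob at scene pixel (336,265). I'll check its angle and plan the first pack.

Run:
```python
from h import *
S=cam('scene'); F=np.array([581.6,173.7,0]); a=np.radians(6.67); v=np.array([-np.sin(a),np.cos(a),0]);u=np.array([np.cos(a),np.sin(a),0])
for uv in [(200+452/3-.33,130+365/3-.33),(300+146/4-.4,230+143/4-.4)]:
    o,d=ray(*S,uv); t=(F-o)@v/(d@v); p=o+t*d; print((p-F)@u,p[2])
st=go(F-18*u+31*v+[0,0,155+90],186.67)
st=go(F-18*u+31*v+[0,0,155+33],186.67,start=st)
```

```text
53.1565582272406 154.54459797643221
123.60543514190665 152.41788874875988
n=4 slide=[0.44, 0.26, 0.91] rot_z=-0.00  -> [560.1 202.4 245. ] yaw 186.7
n=3 slide=[0.0, 0.0, 0.63] rot_z=-0.00  -> [560.1 202.4 188. ] yaw 186.7
```

Call:
arm_command(plan=[{"slide":[0.44,0.26,0.91],"rotation":[0,0,0]},{"slide":[0.44,0.26,0.91],"rotation":[0,0,0]},{"slide":[0.44,0.26,0.91],"rotation":[0,0,0]},{"slide":[0.44,0.26,0.91],"rotation":[0,0,0]},{"slide":[0,0,0],"rotation":[0,0,0]},{"slide":[0,0,0],"rotation":[0,0,0]}], grip=48)

```text
clock: 5.1
ee_pos: [560.6, 201.6, 243.6]
orientation: [-3.141, -0.001, -3.025]
wrist_force: [0.5, -0.1, -0.0]
gripper_width: 0.562
grip_force: 0.0
```

Run:
```python
from h import *
o=observe(); print(o['ee_pos'],o['gripper_width']*85.4)
b=snap('wrist','w3.png')
cv2.imwrite('pics/m3.png',b[40:280,150:500])
```

```text
[560.59216155 201.6287882  243.61638888] 48.0092673791841
```

View pics/m3.png

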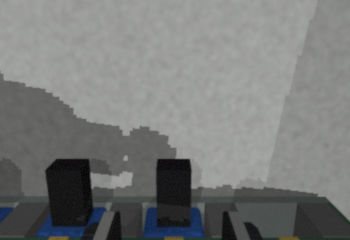

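The grip is centred between the fingers, at crop (174,190). I'll descend, close and draw the pack out.

Call:
arm_command(plan=[{"slide":[0,0,0.62],"rotation":[0,0,0]},{"slide":[0,0,0.62],"rotation":[0,0,0]},{"slide":[0,0,0.62],"rotation":[0,0,0]},{"slide":[0,0,0],"rotation":[0,0,0]},{"slide":[0,0,0],"rotation":[0,0,0]}])

```text
clock: 5.65
ee_pos: [561.5, 201.5, 190.0]
orientation: [-3.142, 0.003, -3.026]
wrist_force: [0.4, -0.2, 0.6]
gripper_width: 0.563
grip_force: 0.0
```

Call:
arm_command(plan=[{"slide":[0,0,0],"rotation":[0,0,0]},{"slide":[0,0,0],"rotation":[0,0,0]},{"slide":[0,0,0],"rotation":[0,0,0]},{"slide":[0,0,0],"rotation":[0,0,0]},{"slide":[0.2,0,0],"rotation":[0,0,0]},{"slide":[0.4,0,0],"rotation":[0,0,0]},{"slide":[0.5,0,0],"rotation":[0,0,0]},{"slide":[0.5,0,0],"rotation":[0,0,0]},{"slide":[0.5,0,0],"rotation":[0,0,0]},{"slide":[0.5,0,0],"rotation":[0,0,0]},{"slide":[0.3,0,0],"rotation":[0,0,0]},{"slide":[0,0,0],"rotation":[0,0,0]}], grip=0, newtons=80)

```text
clock: 6.85
ee_pos: [472.2, 191.5, 187.8]
orientation: [-3.142, -0.002, -3.025]
wrist_force: [-0.4, -0.6, -1.7]
gripper_width: 0.217
grip_force: 78.1
```

Run:
```python
from h import *
go([440,60,300],84.9,n=18)
```

```text
n=18 slide=[-0.13, -0.25, -0.21] rot_z=0.94  -> [440.  60. 300.] yaw 84.9
```

Call:
arm_command(plan=[{"slide":[-0.13,-0.25,-0.21],"rotation":[0,0,0.94]},{"slide":[-0.13,-0.25,-0.21],"rotation":[0,0,0.94]},{"slide":[-0.13,-0.25,-0.21],"rotation":[0,0,0.94]},{"slide":[-0.13,-0.25,-0.21],"rotation":[0,0,0.94]},{"slide":[-0.13,-0.25,-0.21],"rotation":[0,0,0.94]},{"slide":[-0.13,-0.25,-0.21],"rotation":[0,0,0.94]},{"slide":[-0.13,-0.25,-0.21],"rotation":[0,0,0.94]},{"slide":[-0.13,-0.25,-0.21],"rotation":[0,0,0.94]},{"slide":[-0.13,-0.25,-0.21],"rotation":[0,0,0.94]},{"slide":[-0.13,-0.25,-0.21],"rotation":[0,0,0.94]},{"slide":[-0.13,-0.25,-0.21],"rotation":[0,0,0.94]},{"slide":[-0.13,-0.25,-0.21],"rotation":[0,0,0.94]}])

```text
clock: 8.05
ee_pos: [479.5, 95.6, 264.5]
orientation: [3.141, 0.001, 2.072]
wrist_force: [-0.5, 0.1, 0.1]
gripper_width: 0.001
grip_force: 0.0
```

Call:
arm_command(plan=[{"slide":[-0.13,-0.25,-0.21],"rotation":[0,0,0.94]},{"slide":[-0.13,-0.25,-0.21],"rotation":[0,0,0.94]},{"slide":[-0.13,-0.25,-0.21],"rotation":[0,0,0.94]},{"slide":[-0.13,-0.25,-0.21],"rotation":[0,0,0.94]},{"slide":[-0.13,-0.25,-0.21],"rotation":[0,0,0.94]},{"slide":[-0.13,-0.25,-0.21],"rotation":[0,0,0.94]},{"slide":[0,0,0],"rotation":[0,0,0]},{"slide":[0,0,0],"rotation":[0,0,0]}])

```text
clock: 8.85
ee_pos: [442.4, 62.3, 302.0]
orientation: [3.14, -0.0, 1.488]
wrist_force: [0.7, 0.4, -0.1]
gripper_width: 0.002
grip_force: 0.0
```

```bash
cat >> h.py <<'E'
def carrier(f='cc.png'):
    """fit carrier pose from top view: bright aluminium outline against grey bench"""
    KT=cam('top'); im=snap('top',f)
    hsv=cv2.cvtColor(cv2.GaussianBlur(im,(3,3),0),cv2.COLOR_BGR2HSV)
    m=((hsv[...,2]>150)&(hsv[...,1]<60)).astype(np.uint8); 
    m=cv2.morphologyEx(m,cv2.MORPH_CLOSE,np.ones((7,7)))
    n,l,s,c=cv2.connectedComponentsWithStats(m[160:330,300:520])
    i=1+np.argmax(s[1:,4]); pts=np.argwhere(l==i)[:,::-1]+[300,160]
    w=np.array([atz(KT,p,30)[:2] for p in pts],np.float32)
    (cx,cy),sz,ang=cv2.minAreaRect(w); b=cv2.boxPoints(((cx,cy),sz,ang))
    e=[b[1]-b[0],b[2]-b[1]]; e=max(e,key=np.linalg.norm); e=e*np.sign(e[1])
    yaw=np.degrees(np.arctan2(-e[0],e[1]))
    print('carrier top: c',np.round([cx,cy],1),'size',np.round(sz,1),'yaw %.1f'%yaw, 'npx',len(pts))
    return np.array([cx,cy]),yaw
E
python3 - <<'E'
from h import *
o=observe(); print(o['ee_pos'],np.degrees(o['orientation'][2]),o['gripper_width'],o['grip_force'])
carrier('cc1.png'); im=snap('wrist','w4.png'); np.save('w4T.npy',cam('wrist')[1])
cv2.imwrite('pics/w4b.png',cv2.resize(im,(800,500),interpolation=cv2.INTER_CUBIC))
E
```

```text
[442.41848697  62.31723873 302.00047296] 85.23793256801898 0.0016382474054180906 0.0
carrier top: c [ 462.2 -195.5] size [243.7 143.5] yaw -5.4 npx 2208
```

View pics/w4b.png

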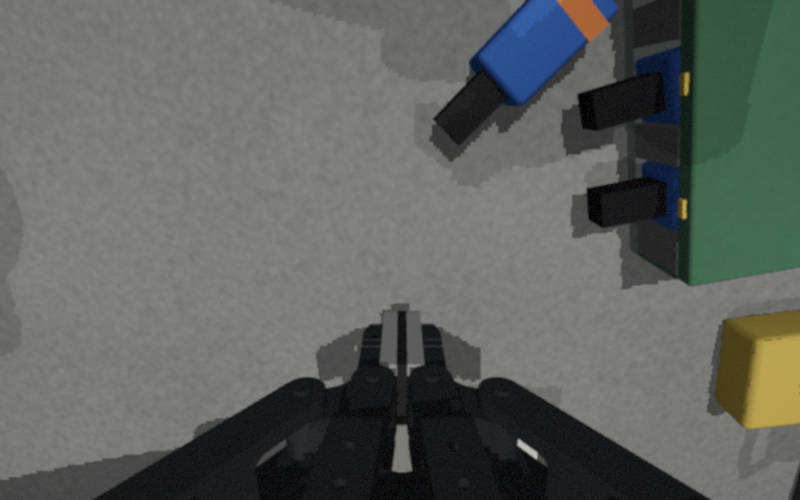

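The grip slackened and the pack dropped. It lies flat on the bench, with its grip end at (447,131) and block corners at (471,64), (519,104) and (614,17). I'll pick it up again.

Run:
```python
from h import *
np.set_printoptions(precision=1,suppress=True)
W=(cam('wrist')[0],np.load('w4T.npy')); k=.8
f=lambda u,v:((u+.5)*k-.5,(v+.5)*k-.5)
a,b,c=[atz(W,f(*q),36) for q in [(472,64),(519,104),(614,17)]]
g1,g2=[atz(W,f(*q),28) for q in [(434,119),(459,146)]]; h=atz(W,f(501,88),28)
print(a,b,c,g1,g2,np.linalg.norm(b-a),np.linalg.norm(c-b))
d=(c-b)/np.linalg.norm(c-b); yaw=np.degrees(np.arctan2(d[1],d[0])); print('yaw',yaw)
d2=a+(b-a)/2-(g1+g2)/2; print('yaw2',np.degrees(np.arctan2(d2[1],d2[0])),'len',np.linalg.norm(d2[:2]))
n=a-b;print('yaw3',np.degrees(np.arctan2(n[1],n[0]))-90)
print('grip centre est',(a+b)/2-18*d,(g1+g2)/2+18*d)
```

```text
[487.1 160.8  36. ] [511.5 139.1  36. ] [558.6 176.6  36. ] [466.5 134.9  28. ] [479.8 119.   28. ] 32.66997442338271 60.24278629783629
yaw 38.530278600360475
yaw2 41.31846054031763 len 34.83809929200153
yaw3 48.3654246339847
grip centre est [485.2 138.7  36. ] [487.2 138.2  28. ]
```

Run:
```python
from h import *
st=go([486.5,138.2,250],42,n=9)
go([486.5,138.2,179],42,start=st)
```

```text
n=9 slide=[0.33, 0.04, 0.19] rot_z=0.80  -> [486.5 138.2 250. ] yaw 42.0
n=3 slide=[0.0, 0.0, 0.79] rot_z=-0.00  -> [486.5 138.2 179. ] yaw 42.0
```

Call:
arm_command(plan=[{"slide":[0.33,0.04,0.19],"rotation":[0,0,0.8]},{"slide":[0.33,0.04,0.19],"rotation":[0,0,0.8]},{"slide":[0.33,0.04,0.19],"rotation":[0,0,0.8]},{"slide":[0.33,0.04,0.19],"rotation":[0,0,0.8]},{"slide":[0.33,0.04,0.19],"rotation":[0,0,0.8]},{"slide":[0.33,0.04,0.19],"rotation":[0,0,0.8]},{"slide":[0.33,0.04,0.19],"rotation":[0,0,0.8]},{"slide":[0.33,0.04,0.19],"rotation":[0,0,0.8]},{"slide":[0.33,0.04,0.19],"rotation":[0,0,0.8]},{"slide":[0,0,0],"rotation":[0,0,0]},{"slide":[0,0,0],"rotation":[0,0,0]}], grip=50)

```text
clock: 10.05
ee_pos: [487.0, 137.6, 250.1]
orientation: [-3.141, 0.001, 0.735]
wrist_force: [-0.2, 0.0, -0.4]
gripper_width: 0.582
grip_force: 0.0
```

Call:
arm_command(plan=[{"slide":[0,0,0.8],"rotation":[0,0,0]},{"slide":[0,0,0.79],"rotation":[0,0,0]},{"slide":[0,0,0.79],"rotation":[0,0,0]},{"slide":[0,0,0],"rotation":[0,0,0]},{"slide":[0,0,0],"rotation":[0,0,0]}])

```text
clock: 10.55
ee_pos: [487.1, 137.4, 179.5]
orientation: [-3.141, 0.0, 0.733]
wrist_force: [-0.6, -0.0, 0.8]
gripper_width: 0.587
grip_force: 0.0
```

Call:
arm_command(plan=[{"slide":[0,0,0],"rotation":[0,0,0]},{"slide":[0,0,0],"rotation":[0,0,0]},{"slide":[0,0,0],"rotation":[0,0,0]},{"slide":[0,0,0],"rotation":[0,0,0]},{"slide":[0,0,0],"rotation":[0,0,0]},{"slide":[0,0,-0.5],"rotation":[0,0,0]},{"slide":[0,0,-0.5],"rotation":[0,0,0]},{"slide":[0,0,0],"rotation":[0,0,0]}], grip=0, newtons=100)

```text
clock: 11.35
ee_pos: [488.4, 137.6, 211.6]
orientation: [3.138, -0.004, 0.732]
wrist_force: [0.4, 0.2, 0.2]
gripper_width: 0.212
grip_force: 97.8
```

Run:
```python
from h import *
st=go([470,60,350],60,n=5)
go([453,-292,350],84.8,n=13,start=st)
```

```text
n=5 slide=[-0.47, 0.25, -0.92] rot_z=-0.60  -> [470.  60. 350.] yaw 60.0
n=13 slide=[-0.88, 0.25, 0.0] rot_z=-0.32  -> [ 453. -292.  350.] yaw 84.8
```

Call:
arm_command(plan=[{"slide":[-0.47,0.25,-0.92],"rotation":[0,0,-0.6]},{"slide":[-0.47,0.25,-0.92],"rotation":[0,0,-0.6]},{"slide":[-0.47,0.25,-0.92],"rotation":[0,0,-0.6]},{"slide":[-0.47,0.25,-0.92],"rotation":[0,0,-0.6]},{"slide":[-0.47,0.25,-0.92],"rotation":[0,0,-0.6]},{"slide":[0,0,0],"rotation":[0,0,0]}])

```text
clock: 11.95
ee_pos: [470.7, 58.6, 351.0]
orientation: [3.134, -0.003, 1.045]
wrist_force: [0.3, 0.7, -0.7]
gripper_width: 0.21
grip_force: 97.9
```

Call:
arm_command(plan=[{"slide":[-0.88,0.25,0],"rotation":[0,0,-0.32]},{"slide":[-0.88,0.25,0],"rotation":[0,0,-0.32]},{"slide":[-0.88,0.25,0],"rotation":[0,0,-0.32]},{"slide":[-0.88,0.25,0],"rotation":[0,0,-0.32]},{"slide":[-0.88,0.25,0],"rotation":[0,0,-0.32]},{"slide":[-0.88,0.25,0],"rotation":[0,0,-0.32]},{"slide":[-0.88,0.25,0],"rotation":[0,0,-0.32]},{"slide":[-0.88,0.25,0],"rotation":[0,0,-0.32]},{"slide":[-0.88,0.25,0],"rotation":[0,0,-0.32]},{"slide":[-0.88,0.25,0],"rotation":[0,0,-0.32]},{"slide":[-0.88,0.25,0],"rotation":[0,0,-0.32]},{"slide":[-0.88,0.25,0],"rotation":[0,0,-0.32]}])

```text
clock: 13.15
ee_pos: [448.4, -267.0, 345.3]
orientation: [-3.14, -0.001, 1.449]
wrist_force: [0.7, -0.1, -0.1]
gripper_width: 0.206
grip_force: 97.7
```

Call:
arm_command(plan=[{"slide":[-0.88,0.25,0],"rotation":[0,0,-0.32]},{"slide":[0,0,0],"rotation":[0,0,0]},{"slide":[0,0,0],"rotation":[0,0,0]}])

```text
clock: 13.45
ee_pos: [452.7, -293.3, 345.5]
orientation: [-3.14, -0.002, 1.48]
wrist_force: [-0.5, 0.5, -1.5]
gripper_width: 0.217
grip_force: 66.6
```

Run:
```python
from h import *
o=observe(); print(o['ee_pos'],np.degrees(o['orientation'][2]),o['gripper_width'],o['grip_force'])
carrier('cc2.png'); im=snap('wrist','w5.png'); np.save('w5T.npy',cam('wrist')[1])
cv2.imwrite('pics/w5b.png',cv2.resize(im,(800,500),interpolation=cv2.INTER_CUBIC))
```

```text
[ 452.65008764 -293.26745532  345.52594884] 84.8048339935887 0.21693753430544468 66.61437749862671
carrier top: c [ 364.2 -226.9] size [363.6 308.1] yaw -87.1 npx 4833
```

View pics/w5b.png

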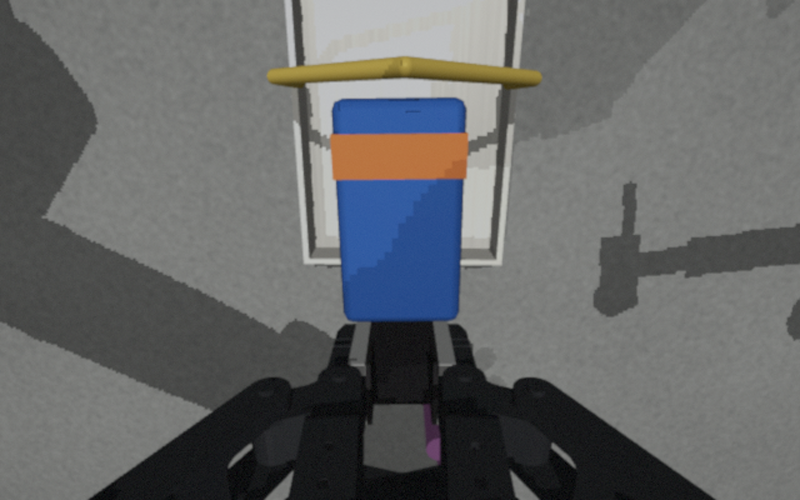

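The pack is still held. The carrier's near rim corners are at (304,265) and (502,262) and the bail peak is at (405,67).

Run:
```python
from h import *
np.set_printoptions(precision=1,suppress=True)
W=(cam('wrist')[0],np.load('w5T.npy')); k=.8
f=lambda u,v:((u+.5)*k-.5,(v+.5)*k-.5)
a,b=[atz(W,f(*q),30) for q in [(304,265),(502,263)]]; print(a,b,np.linalg.norm(a-b))
c=(b-a)/np.linalg.norm(b-a); yaw=np.degrees(np.arctan2(c[1],c[0])); print(yaw)
l,r=[atz(W,f(*q),30) for q in [(295,123),(514,123)]]; print(l,r,np.linalg.norm(l-r))
m=(a+b)/2; e=np.array([-c[1],c[0],0]); print('centre from rim',m+124*e)
print('bail',atz(W,f(405,67),140), 'ends',atz(W,f(270,76),76),atz(W,f(540,77),76))
bl=[atz(W,f(*q),195-5+18) for q in [(333,100),(465,100),(345,320),(459,320)]]; print(bl)
print(observe()['grip_force'])
```

```text
[ 378.5 -315.4   30. ] [ 523.1 -326.5   30. ] 145.08264970415644
-4.395871267845029
[ 388.8 -215.9   30. ] [ 532.1 -228.6   30. ] 143.77992172843818
centre from rim [ 460.3 -197.3   30. ]
bail [ 462.3 -196.9  140. ] ends [ 391.1 -190.1   76. ] [ 534.3 -203.3   76. ]
[array([ 443.3, -208. ,  208. ]), array([ 475.4, -210.9,  208. ]), array([ 438.3, -268.2,  208. ]), array([ 471.3, -271.1,  208. ])]
101.55131936073303
```

Call:
arm_command(plan=[{"slide":[-0.07,-0.43,0.5],"rotation":[0,0,0]},{"slide":[0,-0.4,0.7],"rotation":[0,0,0]},{"slide":[0,0,0.7],"rotation":[0,0,0]},{"slide":[0,0,0.7],"rotation":[0,0,0]},{"slide":[0,0,0.7],"rotation":[0,0,0]},{"slide":[0,0,0.7],"rotation":[0,0,0]},{"slide":[0,0,0.5],"rotation":[0,0,0]},{"slide":[0,0,0.4],"rotation":[0,0,0]},{"slide":[0,0,0.2],"rotation":[0,0,0]},{"slide":[0,0,0],"rotation":[0,0,0]},{"slide":[0,0,0],"rotation":[0,0,0]}])

```text
clock: 14.65
ee_pos: [428.1, -293.6, 194.7]
orientation: [3.141, 0.001, 1.482]
wrist_force: [0.1, 0.3, -1.0]
gripper_width: 0.209
grip_force: 101.8
```

Call:
arm_command(plan=[{"slide":[0,0,0.15],"rotation":[0,0,0]},{"slide":[0,0,0.1],"rotation":[0,0,0]},{"slide":[0,0,0.05],"rotation":[0,0,0]},{"slide":[0,0,0],"rotation":[0,0,0]},{"slide":[0,0,0],"rotation":[0,0,0]}])

```text
clock: 15.15
ee_pos: [427.8, -293.5, 185.2]
orientation: [-3.142, 0.0, 1.482]
wrist_force: [-0.7, 0.5, 0.0]
gripper_width: 0.209
grip_force: 102.1
```

Call:
arm_command(plan=[{"slide":[0,0,0],"rotation":[0,0,0]},{"slide":[0,0,0],"rotation":[0,0,0]},{"slide":[0,0,0],"rotation":[0,0,0]},{"slide":[0,0,-0.3],"rotation":[0,0,0]},{"slide":[0,0,-0.7],"rotation":[0,0,0]},{"slide":[0,0,-1],"rotation":[0,0,0]},{"slide":[0,0,-1],"rotation":[0,0,0]},{"slide":[0,0,-1],"rotation":[0,0,0]},{"slide":[0,0,-1],"rotation":[0,0,0]},{"slide":[0,0,0],"rotation":[0,0,0]}], grip=40)

```text
clock: 16.15
ee_pos: [428.9, -294.6, 340.9]
orientation: [3.134, 0.007, 1.482]
wrist_force: [0.7, -1.3, 0.4]
gripper_width: 0.472
grip_force: 0.0
```

Run:
```python
from h import *
F=np.array([581.6,173.7,0]); a=np.radians(6.67); v=np.array([-np.sin(a),np.cos(a),0]);u=np.array([np.cos(a),np.sin(a),0])
o=observe();print(o['ee_pos'],np.degrees(o['orientation']))
snap('wrist','w6.png')
st=go([430,0,310],150)
g=F-17*u-31*v
st=go(g+[0,0,245],186.67,start=st)
go(g+[0,0,190],186.67,start=st)
```

```text
[ 428.90899392 -294.60054344  340.8652314 ] [179.56657277   0.39368198  84.89206065]
n=12 slide=[0.78, 0.37, 0.08] rot_z=-0.90  -> [430.   0. 310.] yaw 150.0
n=7 slide=[-0.48, 0.83, 0.31] rot_z=-0.87  -> [568.3 140.9 245. ] yaw 186.7
n=2 slide=[0.0, 0.0, 0.92] rot_z=-0.00  -> [568.3 140.9 190. ] yaw 186.7
```

Call:
arm_command(plan=[{"slide":[0.78,0.37,0.08],"rotation":[0,0,-0.9]},{"slide":[0.78,0.37,0.08],"rotation":[0,0,-0.9]},{"slide":[0.78,0.37,0.08],"rotation":[0,0,-0.9]},{"slide":[0.78,0.37,0.08],"rotation":[0,0,-0.9]},{"slide":[0.78,0.37,0.08],"rotation":[0,0,-0.9]},{"slide":[0.78,0.37,0.08],"rotation":[0,0,-0.9]},{"slide":[0.78,0.37,0.08],"rotation":[0,0,-0.9]},{"slide":[0.78,0.37,0.08],"rotation":[0,0,-0.9]},{"slide":[0.78,0.37,0.08],"rotation":[0,0,-0.9]},{"slide":[0.78,0.37,0.08],"rotation":[0,0,-0.9]},{"slide":[0.78,0.37,0.08],"rotation":[0,0,-0.9]},{"slide":[0.78,0.37,0.08],"rotation":[0,0,-0.9]}], grip=46)

```text
clock: 17.4
ee_pos: [430.9, 2.2, 305.1]
orientation: [-3.141, -0.002, 2.617]
wrist_force: [0.0, 0.2, 0.5]
gripper_width: 0.543
grip_force: 0.0
```

Call:
arm_command(plan=[{"slide":[-0.48,0.83,0.31],"rotation":[0,0,-0.87]},{"slide":[-0.48,0.83,0.31],"rotation":[0,0,-0.87]},{"slide":[-0.48,0.83,0.31],"rotation":[0,0,-0.87]},{"slide":[-0.48,0.83,0.31],"rotation":[0,0,-0.87]},{"slide":[-0.48,0.83,0.31],"rotation":[0,0,-0.87]},{"slide":[-0.48,0.83,0.31],"rotation":[0,0,-0.87]},{"slide":[-0.48,0.83,0.31],"rotation":[0,0,-0.87]},{"slide":[0,0,0],"rotation":[0,0,0]},{"slide":[0,0,0],"rotation":[0,0,0]}])

```text
clock: 18.3
ee_pos: [570.4, 142.1, 239.9]
orientation: [-3.141, -0.003, -3.033]
wrist_force: [0.9, -0.6, 0.0]
gripper_width: 0.539
grip_force: 0.0
```

Run:
```python
from h import *
F=np.array([581.6,173.7,0]); a=np.radians(6.67); v=np.array([-np.sin(a),np.cos(a),0]);u=np.array([np.cos(a),np.sin(a),0])
g=F-17*u-31*v
go(g+[0,0,245],186.67,n=1)
carrier('cc3.png')
```

```text
n=1 slide=[0.07, -0.03, -0.17] rot_z=-0.07  -> [568.3 140.9 245. ] yaw 186.7
carrier top: c [ 462.  -196.3] size [242.  143.8] yaw -5.4 npx 2172
```

Call:
arm_command(plan=[{"slide":[0.07,-0.03,0],"rotation":[0,0,-0.07]},{"slide":[0,0,0.6],"rotation":[0,0,0]},{"slide":[0,0,0.6],"rotation":[0,0,0]},{"slide":[0,0,0.5],"rotation":[0,0,0]},{"slide":[0,0,0],"rotation":[0,0,0]},{"slide":[0,0,0],"rotation":[0,0,0]}])

```text
clock: 18.95
ee_pos: [569.1, 140.4, 190.4]
orientation: [-3.142, -0.0, -3.026]
wrist_force: [0.3, -0.2, 0.3]
gripper_width: 0.54
grip_force: 0.0
```

Call:
arm_command(plan=[{"slide":[0,0,0],"rotation":[0,0,0]},{"slide":[0,0,0],"rotation":[0,0,0]},{"slide":[0,0,0],"rotation":[0,0,0]},{"slide":[0,0,0],"rotation":[0,0,0]},{"slide":[0.2,0,0],"rotation":[0,0,0]},{"slide":[0.4,0,0],"rotation":[0,0,0]},{"slide":[0.5,0,0],"rotation":[0,0,0]},{"slide":[0.5,0,0],"rotation":[0,0,0]},{"slide":[0.5,0,0],"rotation":[0,0,0]},{"slide":[0.5,0,0],"rotation":[0,0,0]},{"slide":[0.4,0,0],"rotation":[0,0,0]},{"slide":[0,0,0],"rotation":[0,0,0]}], grip=0, newtons=110)

```text
clock: 20.15
ee_pos: [477.7, 130.4, 189.4]
orientation: [3.141, -0.003, -3.025]
wrist_force: [-0.7, 0.3, -2.1]
gripper_width: 0.205
grip_force: 107.3
```

```bash
cat >> h.py <<'E'
C=np.array([461.7,-197,0]); cy=np.radians(-5.2); cx=np.array([np.cos(cy),np.sin(cy),0]); ce=np.array([-np.sin(cy),np.cos(cy),0])
E
python3 - <<'E'
from h import *
carrier('cc4.png')
st=go([450,50,270],140)
st=go(C+31*cx+96*ce+[0,0,260],84.8,start=st)
go(C+31*cx+96*ce+[0,0,185],84.8,start=st)
E
```

```text
carrier top: c [ 462.1 -195.7] size [243.3 144.1] yaw -5.3 npx 2516
n=8 slide=[0.04, -0.36, -0.33] rot_z=0.97  -> [450.  50. 270.] yaw 140.0
n=10 slide=[-0.56, -0.07, 0.03] rot_z=0.92  -> [ 501.3 -104.2  260. ] yaw 84.8
n=3 slide=[0.0, 0.0, 0.83] rot_z=-0.00  -> [ 501.3 -104.2  185. ] yaw 84.8
```

Call:
arm_command(plan=[{"slide":[0.04,-0.36,-0.33],"rotation":[0,0,0.97]},{"slide":[0.04,-0.36,-0.33],"rotation":[0,0,0.97]},{"slide":[0.04,-0.36,-0.33],"rotation":[0,0,0.97]},{"slide":[0.04,-0.36,-0.33],"rotation":[0,0,0.97]},{"slide":[0.04,-0.36,-0.33],"rotation":[0,0,0.97]},{"slide":[0.04,-0.36,-0.33],"rotation":[0,0,0.97]},{"slide":[0.04,-0.36,-0.33],"rotation":[0,0,0.97]},{"slide":[0.04,-0.36,-0.33],"rotation":[0,0,0.97]}])

```text
clock: 21.0
ee_pos: [451.1, 50.4, 270.0]
orientation: [3.141, 0.001, 2.441]
wrist_force: [-0.0, -0.1, -0.9]
gripper_width: 0.2
grip_force: 119.8
```

Call:
arm_command(plan=[{"slide":[-0.56,-0.07,0.03],"rotation":[0,0,0.92]},{"slide":[-0.56,-0.07,0.03],"rotation":[0,0,0.92]},{"slide":[-0.56,-0.07,0.03],"rotation":[0,0,0.92]},{"slide":[-0.56,-0.07,0.03],"rotation":[0,0,0.92]},{"slide":[-0.56,-0.07,0.03],"rotation":[0,0,0.92]},{"slide":[-0.56,-0.07,0.03],"rotation":[0,0,0.92]},{"slide":[-0.56,-0.07,0.03],"rotation":[0,0,0.92]},{"slide":[-0.56,-0.07,0.03],"rotation":[0,0,0.92]},{"slide":[-0.56,-0.07,0.03],"rotation":[0,0,0.92]},{"slide":[-0.56,-0.07,0.03],"rotation":[0,0,0.92]},{"slide":[0,0,0],"rotation":[0,0,0]},{"slide":[0,0,0],"rotation":[0,0,0]}])

```text
clock: 22.2
ee_pos: [501.7, -104.0, 260.4]
orientation: [3.141, -0.0, 1.482]
wrist_force: [0.3, 1.0, -1.5]
gripper_width: 0.206
grip_force: 119.8
```

Run:
```python
from h import *
im=snap('wrist','w7.png'); t=snap('top','t7.png')
st=go(C+31*cx+96*ce+[0,0,260],84.8)
c=np.zeros((500,800,3),np.uint8); c[:300,:400]=cv2.resize(t[180:300,320:480],(400,300)); c[:250,400:]=cv2.resize(im,(400,250)); c[250:,400:]=cv2.resize(cv2.imread('pics/w6.png'),(400,250)); cv2.imwrite('pics/m7.png',c)
```

```text
n=1 slide=[-0.03, -0.01, 0.01] rot_z=0.03  -> [ 501.3 -104.2  260. ] yaw 84.8
```

View pics/m7.png

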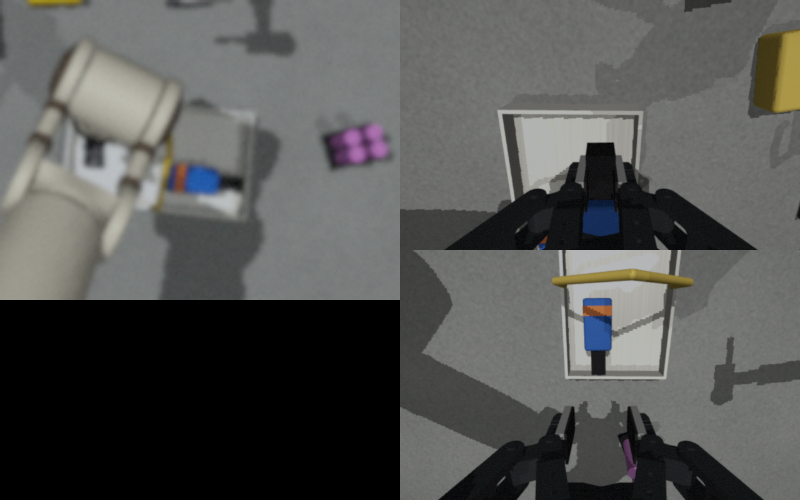

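Pack 1 lies in the carrier on its -y side, and the held pack is over the +y side at +x. I'll lower it.

Call:
arm_command(plan=[{"slide":[0,0,0.6],"rotation":[0,0,0]},{"slide":[0,0,0.7],"rotation":[0,0,0]},{"slide":[0,0,0.6],"rotation":[0,0,0]},{"slide":[0,0,0.4],"rotation":[0,0,0]},{"slide":[0,0,0.15],"rotation":[0,0,0]},{"slide":[-0.15,0,0],"rotation":[0,0,0]},{"slide":[-0.15,0,0],"rotation":[0,0,0]},{"slide":[0,0,0.05],"rotation":[0,0,0]},{"slide":[0,0,0],"rotation":[0,0,0]},{"slide":[0,0,0],"rotation":[0,0,0]}])

```text
clock: 23.3
ee_pos: [501.4, -113.3, 186.8]
orientation: [3.139, 0.001, 1.482]
wrist_force: [-1.9, 2.8, 6.8]
gripper_width: 0.201
grip_force: 121.3
```

Call:
arm_command(plan=[{"slide":[0,0,0],"rotation":[0,0,0]},{"slide":[0,0,0],"rotation":[0,0,0]},{"slide":[0,0,0],"rotation":[0,0,0]},{"slide":[0,0,-0.3],"rotation":[0,0,0]},{"slide":[0,0,-0.7],"rotation":[0,0,0]},{"slide":[0,0,-1],"rotation":[0,0,0]},{"slide":[0,0,-1],"rotation":[0,0,0]},{"slide":[0,0,-0.5],"rotation":[0,0,0]},{"slide":[0,0,0],"rotation":[0,0,0]}], grip=31)

```text
clock: 24.2
ee_pos: [501.6, -113.4, 293.7]
orientation: [3.136, 0.002, 1.482]
wrist_force: [0.8, 0.1, -0.5]
gripper_width: 0.364
grip_force: 0.0
```

Run:
```python
from h import *
F=np.array([581.6,173.7,0]); a=np.radians(6.67); v=np.array([-np.sin(a),np.cos(a),0]);u=np.array([np.cos(a),np.sin(a),0])
g=F-17*u-93*v
snap('wrist','w8.png')
st=go([470,0,275],140)
st=go(g+[0,0,245],186.67,start=st)
```

```text
n=10 slide=[0.4, 0.03, 0.06] rot_z=-0.92  -> [470.   0. 275.] yaw 140.0
n=8 slide=[-0.31, 0.47, 0.12] rot_z=-0.97  -> [575.5  79.4 245. ] yaw 186.7
```

Call:
arm_command(plan=[{"slide":[0.4,0.03,0.06],"rotation":[0,0,-0.92]},{"slide":[0.4,0.03,0.06],"rotation":[0,0,-0.92]},{"slide":[0.4,0.03,0.06],"rotation":[0,0,-0.92]},{"slide":[0.4,0.03,0.06],"rotation":[0,0,-0.92]},{"slide":[0.4,0.03,0.06],"rotation":[0,0,-0.92]},{"slide":[0.4,0.03,0.06],"rotation":[0,0,-0.92]},{"slide":[0.4,0.03,0.06],"rotation":[0,0,-0.92]},{"slide":[0.4,0.03,0.06],"rotation":[0,0,-0.92]},{"slide":[0.4,0.03,0.06],"rotation":[0,0,-0.92]},{"slide":[0.4,0.03,0.06],"rotation":[0,0,-0.92]}], grip=46)

```text
clock: 25.25
ee_pos: [468.8, -0.7, 270.7]
orientation: [-3.14, -0.003, 2.449]
wrist_force: [0.1, -0.2, 0.3]
gripper_width: 0.535
grip_force: 0.0
```

Call:
arm_command(plan=[{"slide":[-0.31,0.47,0.12],"rotation":[0,0,-0.97]},{"slide":[-0.31,0.47,0.12],"rotation":[0,0,-0.97]},{"slide":[-0.31,0.47,0.12],"rotation":[0,0,-0.97]},{"slide":[-0.31,0.47,0.12],"rotation":[0,0,-0.97]},{"slide":[-0.31,0.47,0.12],"rotation":[0,0,-0.97]},{"slide":[-0.31,0.47,0.12],"rotation":[0,0,-0.97]},{"slide":[-0.31,0.47,0.12],"rotation":[0,0,-0.97]},{"slide":[-0.31,0.47,0.12],"rotation":[0,0,-0.97]},{"slide":[0,0,0],"rotation":[0,0,0]},{"slide":[0,0,0],"rotation":[0,0,0]}])

```text
clock: 26.25
ee_pos: [574.0, 77.9, 242.2]
orientation: [3.141, -0.003, -3.027]
wrist_force: [-0.5, -0.1, 0.3]
gripper_width: 0.537
grip_force: 0.0
```

Run:
```python
from h import *
F=np.array([581.6,173.7,0]); a=np.radians(6.67); v=np.array([-np.sin(a),np.cos(a),0]);u=np.array([np.cos(a),np.sin(a),0])
g=F-17*u-93*v
go(g+[0,0,190],186.67,n=3)
carrier('cc5.png'); b=snap('wrist','w9.png'); 
cv2.imwrite('pics/m9.png',np.hstack([b[60:300,180:460],cv2.resize(cv2.imread('pics/w8.png'),(384,240))]))
```

```text
n=3 slide=[-0.02, 0.01, 0.58] rot_z=-0.01  -> [575.5  79.4 190. ] yaw 186.7
carrier top: c [ 457.5 -239.9] size [155.2 143.5] yaw -4.7 npx 1242
```

View pics/m9.png

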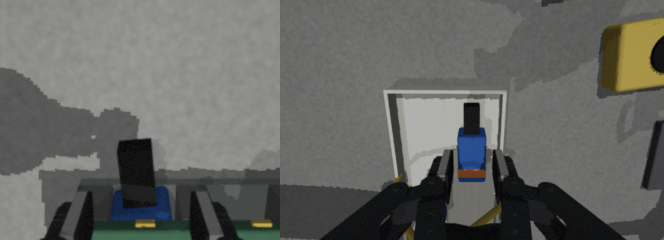

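Pack 2 sits properly and the third grip, at crop (138,170), lies between the fingers.

Call:
arm_command(plan=[{"slide":[-0.02,-0.03,0.58],"rotation":[0,0,0]},{"slide":[-0.02,0,0.58],"rotation":[0,0,0]},{"slide":[-0.02,0,0.58],"rotation":[0,0,0]},{"slide":[0,0,0],"rotation":[0,0,0]},{"slide":[0,0,0],"rotation":[0,0,0]}])

```text
clock: 26.85
ee_pos: [576.4, 76.8, 191.6]
orientation: [3.142, -0.001, -3.027]
wrist_force: [-0.2, -1.0, 0.8]
gripper_width: 0.541
grip_force: 0.0
```

Call:
arm_command(plan=[{"slide":[0,0,0],"rotation":[0,0,0]},{"slide":[0,0,0],"rotation":[0,0,0]},{"slide":[0,0,0],"rotation":[0,0,0]},{"slide":[0,0,0],"rotation":[0,0,0]},{"slide":[0.2,0,0],"rotation":[0,0,0]},{"slide":[0.4,0,0],"rotation":[0,0,0]},{"slide":[0.5,0,0],"rotation":[0,0,0]},{"slide":[0.5,0,0],"rotation":[0,0,0]},{"slide":[0.5,0,0],"rotation":[0,0,0]},{"slide":[0.5,0,0],"rotation":[0,0,0]},{"slide":[0.4,0,0],"rotation":[0,0,0]},{"slide":[0,0,0],"rotation":[0,0,0]}], grip=0, newtons=110)

```text
clock: 28.05
ee_pos: [485.3, 67.0, 190.6]
orientation: [3.141, -0.003, -3.026]
wrist_force: [-1.1, 0.3, -1.4]
gripper_width: 0.205
grip_force: 107.3
```

```bash
cat >> h.py <<'E'
def tracktray(f='tt.png'):
    """shift of the tray's far (-y) rim vs. first top picture, by template matching"""
    t0=cv2.imread('pics/top0.png'); im=snap('top',f)
    r=[]
    for (x,y,w,h) in [(400,240,30,34),(400,208,30,28)]:
        m=cv2.matchTemplate(im[y-20:y+h+20,x-20:x+w+20],t0[y:y+h,x:x+w],cv2.TM_CCOEFF_NORMED); _,s,_,p=cv2.minMaxLoc(m); r.append((p[0]-20,p[1]-20,round(s,2)))
    print('tray shift px',r)
E
python3 - <<'E'
from h import *
tracktray()
st=go([450,30,270],140)
st=go(C-31*cx+96*ce+[0,0,260],84.8,start=st)
E
```

```text
tray shift px [(3, -16, 0.81), (1, 2, 0.99)]
n=8 slide=[0.11, -0.19, -0.33] rot_z=0.97  -> [450.  30. 270.] yaw 140.0
n=10 slide=[-0.39, -0.22, 0.03] rot_z=0.92  -> [439.5 -98.6 260. ] yaw 84.8
```

Run:
```python
from h import *
t0=cv2.imread('pics/top0.png')
for f in ['cc1','cc2','cc3','cc4','t7','cc5','tt']:
    im=cv2.imread(f'pics/{f}.png'); out=[]
    for (x,y,w,h) in [(408,210,24,24),(340,210,24,24),(400,250,28,24),(335,250,26,24)]:
        U=6; A=cv2.resize(im[y-15:y+h+15,x-15:x+w+15],None,fx=U,fy=U,interpolation=3); B=cv2.resize(t0[y:y+h,x:x+w],None,fx=U,fy=U,interpolation=3)
        m=cv2.matchTemplate(A,B,cv2.TM_CCOEFF_NORMED); _,s,_,p=cv2.minMaxLoc(m); out.append((round(p[0]/U-15,1),round(p[1]/U-15,1),round(s,2)))
    print(f,out)
```

```text
cc1 [(0.0, 0.0, 1.0), (0.0, 0.0, 1.0), (0.0, 0.0, 1.0), (2.0, -15.0, 0.71)]
cc2 [(-4.0, 0.0, 0.79), (0.0, 0.0, 0.96), (1.0, 1.0, 0.6), (0.0, 0.0, 1.0)]
cc3 [(0.0, 0.0, 1.0), (3.0, 0.0, 0.89), (0.0, 7.0, 0.72), (0.0, 0.0, 0.94)]
cc4 [(0.0, 0.0, 1.0), (0.0, -1.0, 0.95), (0.0, 7.0, 0.72), (4.0, 1.0, 0.86)]
t7 [(4.0, -5.0, 0.71), (-2.0, -15.0, 0.77), (-1.0, 6.0, 0.54), (5.0, -3.0, 0.68)]
cc5 [(0.0, 0.0, 1.0), (-1.0, 14.0, 0.81), (0.0, 7.0, 0.72), (2.0, -15.0, 0.82)]
tt [(1.0, 2.0, 0.99), (2.0, -5.0, 0.72), (3.0, -15.0, 0.81), (1.0, 3.0, 0.95)]
```

The carrier was knocked slightly between the last two pictures. I'll hover short of it and re-measure.

Run:
```python
from h import *
st=go([450,30,270],140,n=8)
st=go(C-31*cx+135*ce+[0,0,290],84.8,n=10,start=st)
```

```text
n=8 slide=[0.11, -0.19, -0.33] rot_z=0.97  -> [450.  30. 270.] yaw 140.0
n=10 slide=[-0.27, -0.15, -0.07] rot_z=0.92  -> [443.1 -59.7 290. ] yaw 84.8
```

Call:
arm_command(plan=[{"slide":[0.11,-0.19,-0.33],"rotation":[0,0,0.97]},{"slide":[0.11,-0.19,-0.33],"rotation":[0,0,0.97]},{"slide":[0.11,-0.19,-0.33],"rotation":[0,0,0.97]},{"slide":[0.11,-0.19,-0.33],"rotation":[0,0,0.97]},{"slide":[0.11,-0.19,-0.33],"rotation":[0,0,0.97]},{"slide":[0.11,-0.19,-0.33],"rotation":[0,0,0.97]},{"slide":[0.11,-0.19,-0.33],"rotation":[0,0,0.97]},{"slide":[0.11,-0.19,-0.33],"rotation":[0,0,0.97]}])

```text
clock: 28.9
ee_pos: [452.1, 29.6, 271.2]
orientation: [3.141, 0.001, 2.441]
wrist_force: [-0.5, -0.5, -0.3]
gripper_width: 0.206
grip_force: 107.4
```

Call:
arm_command(plan=[{"slide":[-0.27,-0.15,-0.07],"rotation":[0,0,0.92]},{"slide":[-0.27,-0.15,-0.07],"rotation":[0,0,0.92]},{"slide":[-0.27,-0.15,-0.07],"rotation":[0,0,0.92]},{"slide":[-0.27,-0.15,-0.07],"rotation":[0,0,0.92]},{"slide":[-0.27,-0.15,-0.07],"rotation":[0,0,0.92]},{"slide":[-0.27,-0.15,-0.07],"rotation":[0,0,0.92]},{"slide":[-0.27,-0.15,-0.07],"rotation":[0,0,0.92]},{"slide":[-0.27,-0.15,-0.07],"rotation":[0,0,0.92]},{"slide":[-0.27,-0.15,-0.07],"rotation":[0,0,0.92]},{"slide":[-0.27,-0.15,-0.07],"rotation":[0,0,0.92]},{"slide":[0,0,0],"rotation":[0,0,0]},{"slide":[0,0,0],"rotation":[0,0,0]}])

```text
clock: 30.1
ee_pos: [446.1, -59.2, 291.7]
orientation: [3.141, -0.0, 1.483]
wrist_force: [-1.2, 0.5, -1.7]
gripper_width: 0.204
grip_force: 107.4
```

Run:
```python
from h import *
np.set_printoptions(precision=1,suppress=True)
o=observe(); print(o['ee_pos'],np.degrees(o['orientation'][2]),o['gripper_width'],o['grip_force'])
KT=cam('wrist'); im=snap('wrist','w10.png'); top=snap('top','t10.png')
hsv=cv2.cvtColor(im,cv2.COLOR_BGR2HSV); m=((hsv[...,2]>165)&(hsv[...,1]<40)).astype(np.uint8)
n,l,s,c=cv2.connectedComponentsWithStats(m); 
for i in range(1,n):
    if s[i,4]>300: print(s[i])
t0=cv2.imread('pics/top0.png')
for f in ['t10']:
    g=top; out=[]
    for (x,y,w,h) in [(408,210,24,24),(340,210,24,24),(335,250,26,24),(388,250,30,26)]:
        mm=cv2.matchTemplate(g[y-15:y+h+15,x-15:x+w+15],t0[y:y+h,x:x+w],cv2.TM_CCOEFF_NORMED); _,sc,_,p=cv2.minMaxLoc(mm); out.append((p[0]-15,p[1]-15,round(sc,2)))
    print(out)
c=np.zeros((600,640,3),np.uint8); c[:400]=im; c[400:,:320]=cv2.resize(top[180:305,300:500],(320,200)); cv2.imwrite('pics/m10.png',c)
```

```text
[446.1 -59.2 291.7] 84.98637265928197 0.2039737560364904 107.39213705062866
[ 256  223   77   51 1169]
[ 344  224  104   80 1785]
[346 229  27  34 338]
[(1, 2, 0.99), (-15, 4, 0.65), (-12, -12, 0.7), (7, -15, 0.76)]
```

View pics/m10.png

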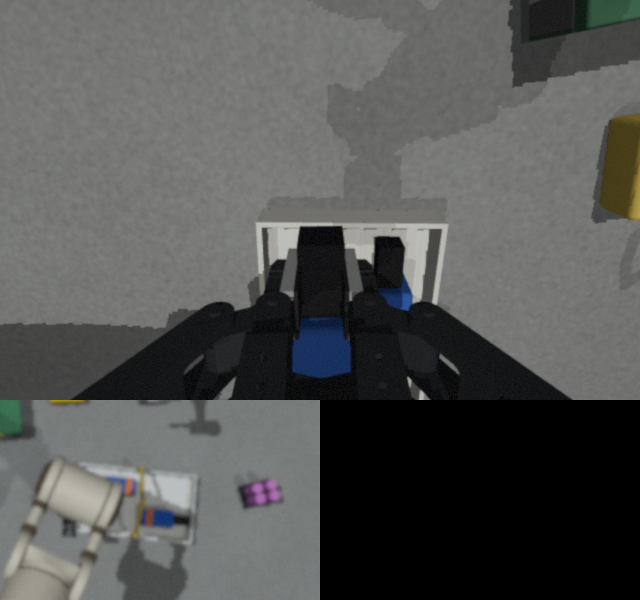

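The rim's +y corners are at (257,223) and (447,223), and pack 2's grip is at (389,262).

Run:
```python
from h import *
np.set_printoptions(precision=1,suppress=True)
W=cam('wrist')
a,b=[atz(W,q,30) for q in [(257,223),(447,223)]]; c=(b-a)/np.linalg.norm(b-a); print(a,b,np.linalg.norm(b-a),np.degrees(np.arctan2(c[1],c[0])))
e=np.array([-c[1],c[0],0]); print('centre',(a+b)/2-124*e)
# same view-type check on w7 (before the knock): corners (157,178),(389,177)
T=cam('top'); print(atz(T,(420,222),30)-atz(T,(421,224),30))
print('pack2 grip',atz(W,(389,240),32))
for q in [(257,223),(447,223)]: pass
```

```text
[396.6 -72.   30. ] [538.8 -84.3  30. ] 142.6669756382037 -4.947781047857889
centre [ 457.  -201.7   30. ]
[6.7 3.3 0. ]
pack2 grip [494.7 -93.7  32. ]
```

```bash
sed -i 's/^C=np.array.*cy=/C=np.array([456.5,-201.3,0]); cy=/' h.py
python3 - <<'E'
from h import *
st=go(C-31*cx+95*ce+[0,0,260],84.9,n=3)
st=go(C-31*cx+95*ce+[0,0,187],84.9,n=5,start=st)
E
```

```text
n=3 slide=[-0.51, -0.09, 0.35] rot_z=0.01  -> [ 434.2 -103.9  260. ] yaw 84.9
n=5 slide=[0.0, 0.0, 0.49] rot_z=-0.00  -> [ 434.2 -103.9  187. ] yaw 84.9
```

Call:
arm_command(plan=[{"slide":[-0.51,-0.09,0.35],"rotation":[0,0,0]},{"slide":[-0.51,-0.09,0.35],"rotation":[0,0,0]},{"slide":[-0.51,-0.09,0.35],"rotation":[0,0,0]},{"slide":[0,0,0.6],"rotation":[0,0,0]},{"slide":[0,0,0.7],"rotation":[0,0,0]},{"slide":[0,0,0.6],"rotation":[0,0,0]},{"slide":[0,0,0.4],"rotation":[0,0,0]},{"slide":[0,0,0.1],"rotation":[0,0,0]},{"slide":[-0.15,0,0],"rotation":[0,0,0]},{"slide":[-0.15,0,0],"rotation":[0,0,0]},{"slide":[0,0,0.03],"rotation":[0,0,0]},{"slide":[0,0,0],"rotation":[0,0,0]}])

```text
clock: 31.4
ee_pos: [433.0, -113.4, 187.5]
orientation: [3.141, 0.0, 1.481]
wrist_force: [0.5, -0.5, -1.3]
gripper_width: 0.204
grip_force: 107.5
```

Call:
arm_command(plan=[{"slide":[0,0,0],"rotation":[0,0,0]},{"slide":[0,0,0],"rotation":[0,0,0]},{"slide":[0,0,0],"rotation":[0,0,0]},{"slide":[0,0,-0.3],"rotation":[0,0,0]},{"slide":[0,0,-0.7],"rotation":[0,0,0]},{"slide":[0,0,-1],"rotation":[0,0,0]},{"slide":[0,0,-1],"rotation":[0,0,0]},{"slide":[0,0,-1],"rotation":[0,0,0]},{"slide":[0,0,-1],"rotation":[0,0,0]},{"slide":[0,0,-1],"rotation":[0,0,0]},{"slide":[0,0,0],"rotation":[0,0,0]}], grip=31)

```text
clock: 32.5
ee_pos: [434.0, -113.7, 372.6]
orientation: [3.133, 0.004, 1.482]
wrist_force: [0.7, -0.4, -0.6]
gripper_width: 0.366
grip_force: 0.0
```

Run:
```python
from h import *
st=go([450,-130,530],140,n=10)
st=go([600,-207,530],180,n=8,start=st)
```

```text
n=10 slide=[-0.07, 0.03, -0.52] rot_z=-0.92  -> [ 450. -130.  530.] yaw 140.0
n=8 slide=[-0.71, -0.06, 0.0] rot_z=-0.83  -> [ 600. -207.  530.] yaw 180.0
```

Call:
arm_command(plan=[{"slide":[-0.07,0.03,-0.52],"rotation":[0,0,-0.92]},{"slide":[-0.07,0.03,-0.52],"rotation":[0,0,-0.92]},{"slide":[-0.07,0.03,-0.52],"rotation":[0,0,-0.92]},{"slide":[-0.07,0.03,-0.52],"rotation":[0,0,-0.92]},{"slide":[-0.07,0.03,-0.52],"rotation":[0,0,-0.92]},{"slide":[-0.07,0.03,-0.52],"rotation":[0,0,-0.92]},{"slide":[-0.07,0.03,-0.52],"rotation":[0,0,-0.92]},{"slide":[-0.07,0.03,-0.52],"rotation":[0,0,-0.92]},{"slide":[-0.07,0.03,-0.52],"rotation":[0,0,-0.92]},{"slide":[-0.07,0.03,-0.52],"rotation":[0,0,-0.92]},{"slide":[0,0,0],"rotation":[0,0,0]}], grip=62)

```text
clock: 33.6
ee_pos: [448.0, -129.3, 525.1]
orientation: [3.141, 0.004, 2.445]
wrist_force: [1.2, -0.9, -0.1]
gripper_width: 0.725
grip_force: 0.0
```

Call:
arm_command(plan=[{"slide":[-0.71,-0.06,0],"rotation":[0,0,-0.83]},{"slide":[-0.71,-0.06,0],"rotation":[0,0,-0.83]},{"slide":[-0.71,-0.06,0],"rotation":[0,0,-0.83]},{"slide":[-0.71,-0.06,0],"rotation":[0,0,-0.83]},{"slide":[-0.71,-0.06,0],"rotation":[0,0,-0.83]},{"slide":[-0.71,-0.06,0],"rotation":[0,0,-0.83]},{"slide":[-0.71,-0.06,0],"rotation":[0,0,-0.83]},{"slide":[-0.71,-0.06,0],"rotation":[0,0,-0.83]},{"slide":[0,0,0],"rotation":[0,0,0]},{"slide":[0,0,0],"rotation":[0,0,0]}])

```text
clock: 34.6
ee_pos: [596.6, -206.0, 521.8]
orientation: [3.14, -0.002, 3.138]
wrist_force: [0.5, 0.0, -0.2]
gripper_width: 0.726
grip_force: 0.0
```

Run:
```python
from h import *
np.set_printoptions(precision=1,suppress=True)
o=observe(); print(o['clock'],o['ee_pos'],np.degrees(o['orientation']))
W=cam('wrist'); im=snap('wrist','w11.png'); T=cam('top'); tp=snap('top','t11.png')
for nm,g in (('w',im),('t',tp)):
    h=cv2.cvtColor(g,cv2.COLOR_BGR2HSV); m=(((h[...,0]<8)|(h[...,0]>172))&(h[...,1]>150)&(h[...,2]>80)).astype(np.uint8)
    n,l,s,c=cv2.connectedComponentsWithStats(m)
    for i in range(1,n):
        if s[i,4]>25:
            print(nm,s[i],c[i]); 
            if nm=='w': print(atz(W,c[i],350))
b=cv2.GaussianBlur(im,(3,3),0); h=cv2.cvtColor(b,cv2.COLOR_BGR2HSV); m=((h[...,0]>100)&(h[...,0]<125)&(h[...,1]>110)&(h[...,2]>60)).astype(np.uint8)
n,l,s,c=cv2.connectedComponentsWithStats(m)
for i in range(1,n):
    if s[i,4]>150: 
        p=np.argwhere(l==i)[:,::-1].astype(np.float32); print('blue',s[i],c[i],cv2.fitLine(p,cv2.DIST_L2,0,.01,.01).ravel())
```

```text
34.6 [ 596.6 -206.   521.8] [179.9  -0.1 179.8]
w [324 269  11  43 251] [329.5 290.3]
[ 610.  -202.6  350. ]
w [ 281  310   63   54 2601] [312.7 336.7]
[ 638.2 -211.2  350. ]
t [263 157   6   6  29] [265.7 159.6]
t [ 96 164  38  43 592] [114.  183.5]
t [ 547  245   45   49 1117] [569.4 269.9]
blue [259   0  38  25 861] [277.4  11.1] [  1.    0.  277.4  11.1]
blue [307   0   8  28 167] [310.6  12.6] [  0.   -1.  310.6  12.6]
blue [ 347    0   39   30 1020] [365.6  13.5] [  1.   -0.1 365.6  13.5]
blue [342  50  37  31 993] [359.6  65.3] [  1.    0.  359.6  65.3]
blue [304 357  34  21 469] [322.2 369.4] [  1.   -0.2 322.2 369.4]
```

Call:
arm_command(plan=[{"slide":[-0.7,-0.08,0],"rotation":[0,0,0]},{"slide":[-0.68,-0.07,0],"rotation":[0,0,0]},{"slide":[0,0,0.4],"rotation":[0,0,0]},{"slide":[0,0,0.5],"rotation":[0,0,0]},{"slide":[0,0,0.37],"rotation":[0,0,0]},{"slide":[0,0,0],"rotation":[0,0,0]},{"slide":[0,0,0],"rotation":[0,0,0]}])

```text
clock: 35.4
ee_pos: [637.6, -210.6, 484.8]
orientation: [3.141, -0.001, 3.14]
wrist_force: [-0.3, -1.7, 0.6]
gripper_width: 0.721
grip_force: 0.0
```

Call:
arm_command(plan=[{"slide":[0,0,0],"rotation":[0,0,0]},{"slide":[0,0,0],"rotation":[0,0,0]},{"slide":[0,0,0],"rotation":[0,0,0]},{"slide":[0,0,0],"rotation":[0,0,0]},{"slide":[0,0,0],"rotation":[0,0,0]},{"slide":[0,0,0],"rotation":[0,0,0]}], grip=0, newtons=90)

```text
clock: 36.0
ee_pos: [638.2, -210.7, 486.4]
orientation: [-3.141, 0.002, 3.14]
wrist_force: [-0.9, 0.7, 5.6]
gripper_width: 0.364
grip_force: 88.2
```

Run:
```python
from h import *
o=observe(); print(o['ee_pos'],np.degrees(o['orientation']),o['wrist_force'],o['gripper_width']*85.4)
tracktray('t12.png')
p=o['ee_pos']; z=p[2]
st=go([C[0],C[1]-60,z],188,n=9)
st=go([C[0],C[1]-60,z-120],188,n=10,start=st)
```

```text
[ 638.21450773 -210.70694283  486.43671895] [-1.79942785e+02  1.13290936e-01  1.79925573e+02] [-0.93075814  0.7248478   5.5590257 ] 31.0722426101674
tray shift px [(8, -15, 0.83), (2, 6, 0.77)]
n=9 slide=[0.68, -0.15, -0.0] rot_z=-0.15  -> [ 456.5 -261.3  486.4] yaw 188.0
n=10 slide=[0.0, 0.0, 0.4] rot_z=-0.00  -> [ 456.5 -261.3  366.4] yaw 188.0
```

Call:
arm_command(plan=[{"slide":[0,0,0],"rotation":[0,0,0]},{"slide":[0,0,0],"rotation":[0,0,0]},{"slide":[0,0,0.15],"rotation":[0,0,0]},{"slide":[0,0,0.12],"rotation":[0,0,0]},{"slide":[0,0,0],"rotation":[0,0,0]}], grip=55)

```text
clock: 36.55
ee_pos: [638.0, -210.6, 475.5]
orientation: [3.14, -0.002, 3.14]
wrist_force: [-0.1, -0.1, -0.6]
gripper_width: 0.644
grip_force: 0.0
```

Call:
arm_command(plan=[{"slide":[0,0,0],"rotation":[0,0,0]},{"slide":[0,0,0],"rotation":[0,0,0]},{"slide":[0,0,0],"rotation":[0,0,0]},{"slide":[0,0,0],"rotation":[0,0,0]},{"slide":[0,0,0],"rotation":[0,0,0]},{"slide":[0,0,0],"rotation":[0,0,0]}], grip=0, newtons=100)

```text
clock: 37.15
ee_pos: [638.1, -210.7, 477.3]
orientation: [-3.141, 0.0, 3.14]
wrist_force: [-0.7, 0.1, 0.5]
gripper_width: 0.324
grip_force: 98.0
```

Run:
```python
from h import *
np.set_printoptions(precision=1,suppress=True)
S=cam('scene'); im=snap('scene','s13.png')
for f in ('scene0','s2','s13'):
    g=cv2.imread(f'pics/{f}.png'); h=cv2.cvtColor(g,cv2.COLOR_BGR2HSV); m=((h[...,0]>18)&(h[...,0]<32)&(h[...,1]>110)&(h[...,2]>110)).astype(np.uint8); m[:, :280]=0;m[240:]=0;m[:,345:]=0;m[:150]=0
    p=np.argwhere(m); 
    if len(p)==0: print(f,'none');continue
    t=p[p[:,0]<=p[:,0].min()+1][:,::-1].mean(0); print(f,len(p),'top',t,'bbox',p.min(0),p.max(0)); o,d=ray(*S,t); q=o+d*(143-o[2])/d[2]; print(q)
# wrist w11: packs and bail
W=cam('wrist')
```

```text
scene0 97 top [307.6 179.7] bbox [179 292] [209 322]
[ 461.8 -188.2  143. ]
s2 93 top [307.3 179.6] bbox [179 292] [209 322]
[ 462.  -189.6  143. ]
s13 126 top [307.9 177.7] bbox [177 293] [209 323]
[ 452.6 -196.5  143. ]
```

Run:
```python
from h import *
np.set_printoptions(precision=1,suppress=True)
im=cv2.imread('pics/w11.png'); h=cv2.cvtColor(im,cv2.COLOR_BGR2HSV)
m=((h[...,0]>18)&(h[...,0]<32)&(h[...,1]>110)&(h[...,2]>60)).astype(np.uint8)
n,l,s,c=cv2.connectedComponentsWithStats(m)
K=cam('wrist')[0]; c=get_calibration('wrist'); M=np.eye(4); M[:3,:3]=R.from_euler('xyz',[179.9,-.1,179.8],degrees=True).as_matrix(); M[:3,3]=[596.6,-206,521.8]; W=(K,M@np.array(c['hand_eye']))
for i in range(1,n):
    if s[i,4]>15:
        p=np.argwhere(l==i)[:,::-1]; print(s[i]); 
        for r in np.unique(p[:,1])[::4]: print(r,p[p[:,1]==r][:,0].mean())
for x in (462,456.5,452): print(proj(W,[x,-202,140]),proj(W,[x+69,-208,76]))
```

```text
[317   0  15  97 613]
0 328.0
4 327.0
8 327.0
12 326.5
16 326.0
20 326.0
24 326.0
28 325.5
32 325.0
36 324.5
40 324.5
44 324.5
48 323.5
52 323.0
56 323.0
60 322.5
64 322.5
68 321.5
72 321.5
76 321.5
80 321.0
84 321.0
88 320.0
92 319.5
96 319.5
[587 139   9   3  25]
139 592.0
[538 145  10   3  24]
145 542.5
[ 395  191   54   95 2887]
191 437.0
195 421.0
199 421.5
203 421.5
207 421.5
211 421.5
215 421.0
219 421.0
223 419.3235294117647
227 418.5925925925926
231 417.0
235 417.3478260869565
239 418.18518518518516
243 419.2857142857143
247 420.0
251 420.0
255 420.8333333333333
259 443.0
263 443.0
267 442.0
271 442.0
275 442.0
279 442.0
283 437.0
[325.2  26.3] [319.3  99.2]
[325.2  19.8] [319.3  94.4]
[325.2  14.5] [319.3  90.4]
```

Call:
arm_command(plan=[{"slide":[0.3,-0.05,0],"rotation":[0,0,-0.1]},{"slide":[0.58,-0.15,0],"rotation":[0,0,-0.15]},{"slide":[0.68,-0.15,0],"rotation":[0,0,-0.15]},{"slide":[0.68,-0.15,0],"rotation":[0,0,-0.15]},{"slide":[0.68,-0.15,0],"rotation":[0,0,-0.15]},{"slide":[0.68,-0.15,0],"rotation":[0,0,-0.15]},{"slide":[0.68,-0.15,0],"rotation":[0,0,-0.15]},{"slide":[0.68,-0.15,0],"rotation":[0,0,-0.15]},{"slide":[0.68,-0.15,0],"rotation":[0,0,-0.15]},{"slide":[0.48,-0.2,0],"rotation":[0,0,-0.1]},{"slide":[0,0,0],"rotation":[0,0,0]}])

```text
clock: 38.3
ee_pos: [456.6, -267.2, 477.2]
orientation: [-3.14, -0.0, -2.999]
wrist_force: [-0.4, -0.8, 0.5]
gripper_width: 0.324
grip_force: 98.1
```

Run:
```python
from h import *
o=observe(); print(o['ee_pos'],np.degrees(o['orientation']),o['wrist_force'],o['gripper_width']*85.4,o['joints'])
st=go([456.5,-264,356],None,n=10)
```

```text
[ 456.64025792 -267.23296449  477.19304942] [-1.79933656e+02 -1.72394372e-02 -1.71834125e+02] [-0.42989317 -0.82483703  0.52490623] 27.641834267397794 [-7.57835345e-01 -1.74372576e-03  1.62432691e+00 -9.56531475e-04
  1.51828915e+00 -2.47110340e+00]
n=10 slide=[-0.0, 0.01, 0.4] rot_z=-0.00  -> [ 456.5 -264.   356. ] yaw -171.8
```

Call:
arm_command(plan=[{"slide":[0,0,0.2],"rotation":[0,0,0]},{"slide":[0,0,0.35],"rotation":[0,0,0]},{"slide":[0,0,0.4],"rotation":[0,0,0]},{"slide":[0,0,0.4],"rotation":[0,0,0]},{"slide":[0,0,0.4],"rotation":[0,0,0]},{"slide":[0,0,0.4],"rotation":[0,0,0]},{"slide":[0,0,0.4],"rotation":[0,0,0]},{"slide":[0,0,0.4],"rotation":[0,0,0]},{"slide":[0,0,0.4],"rotation":[0,0,0]},{"slide":[0,0,0.4],"rotation":[0,0,0]},{"slide":[0,0,0.25],"rotation":[0,0,0]},{"slide":[0,0,0],"rotation":[0,0,0]}])

```text
clock: 39.5
ee_pos: [459.7, -267.0, 360.4]
orientation: [-3.136, 0.005, -2.997]
wrist_force: [0.4, -1.8, 14.8]
gripper_width: 0.324
grip_force: 97.2
```

Run:
```python
from h import *
o=observe(); print(o['ee_pos'],np.degrees(o['orientation']),o['wrist_force'],o['gripper_width']*85.4)
st=go([456.5,-201.5,o['ee_pos'][2]],180,n=8)
im=snap('scene','s14.png'); w=snap('wrist','w14.png')
c=np.zeros((400,800,3),np.uint8); c[:400,:400]=cv2.resize(im[120:240,240:360],(400,400),interpolation=3); c[:250,400:]=cv2.resize(w,(400,250)); cv2.imwrite('pics/m14.png',c)
for p in ([456.5,-201.5,140],[456.5,-240,80]): print(proj(cam('scene'),p))
```

```text
[ 459.69644345 -267.02371838  360.36850444] [-179.67334855    0.30364183 -171.69243003] [ 0.36662688 -1.75213884 14.77824373] 27.670429951179873
n=8 slide=[-0.01, 0.27, 0.0] rot_z=0.17  -> [ 456.5 -201.5  360.4] yaw 180.0
[306.15458537 178.27235493]
[299.6974502  187.00116057]
```

Call:
arm_command(plan=[{"slide":[-0.01,0.27,0],"rotation":[0,0,0.17]},{"slide":[-0.01,0.27,0],"rotation":[0,0,0.17]},{"slide":[-0.01,0.27,0],"rotation":[0,0,0.17]},{"slide":[-0.01,0.27,0],"rotation":[0,0,0.17]},{"slide":[-0.01,0.27,0],"rotation":[0,0,0.17]},{"slide":[-0.01,0.27,0],"rotation":[0,0,0.17]},{"slide":[-0.01,0.27,0],"rotation":[0,0,0.17]},{"slide":[-0.01,0.27,0],"rotation":[0,0,0.17]},{"slide":[0,0,0],"rotation":[0,0,0]}])

```text
clock: 40.5
ee_pos: [456.9, -202.4, 361.5]
orientation: [-3.135, 0.008, 3.141]
wrist_force: [0.2, -4.2, 15.6]
gripper_width: 0.324
grip_force: 97.2
```

Call:
arm_command(plan=[{"slide":[0,0,-0.2],"rotation":[0,0,0]},{"slide":[0,0,-0.3],"rotation":[0,0,0]},{"slide":[0,0,-0.3],"rotation":[0,0,0]},{"slide":[0,0,-0.2],"rotation":[0,0,0]},{"slide":[0,0,0],"rotation":[0,0,0]},{"slide":[0,0,0],"rotation":[0,0,0]}])

```text
clock: 41.1
ee_pos: [456.7, -203.0, 391.6]
orientation: [-3.135, 0.008, 3.141]
wrist_force: [-0.1, -4.4, 15.1]
gripper_width: 0.327
grip_force: 97.3
```

Call:
arm_command(plan=[{"slide":[0,0,-0.2],"rotation":[0,0,0]},{"slide":[0,0,-0.2],"rotation":[0,0,0]},{"slide":[0,0,-0.2],"rotation":[0,0,0]},{"slide":[0,0,-0.15],"rotation":[0,0,0]},{"slide":[0,0,-0.15],"rotation":[0,0,0]},{"slide":[0,0,-0.15],"rotation":[0,0,0]},{"slide":[0,0,0],"rotation":[0,0,0]},{"slide":[0,0,0],"rotation":[0,0,0]},{"slide":[0,0,0],"rotation":[0,0,0]}])

```text
clock: 42.0
ee_pos: [455.8, -202.4, 420.1]
orientation: [-3.138, 0.003, 3.141]
wrist_force: [1.2, -5.4, 5.7]
gripper_width: 0.325
grip_force: 98.0
```

Run:
```python
from h import *
np.set_printoptions(precision=1,suppress=True)
o=observe(); print(o['ee_pos'],o['wrist_force'],o['torque'])
im=snap('scene','s15.png'); w=snap('wrist','w15.png')
c=np.zeros((400,800,3),np.uint8); c[:400,:400]=cv2.resize(im[130:240,250:360],(400,400),interpolation=3); c[:250,400:]=cv2.resize(w,(400,250)); cv2.imwrite('pics/m15.png',c)
```

```text
[ 455.8 -202.4  420.1] [ 1.2 -5.4  5.7] [-0.6 -0.1 -1.8]
```

Call:
arm_command(plan=[{"slide":[0,0,-0.1],"rotation":[0,0,0.1]},{"slide":[0,0,-0.15],"rotation":[0,0,0.1]},{"slide":[0,0,-0.2],"rotation":[0,0,0]},{"slide":[0,0,-0.2],"rotation":[0,0,0]},{"slide":[0,0,-0.2],"rotation":[0,0,0]},{"slide":[0,0,-0.2],"rotation":[0,0,0]},{"slide":[0,0,-0.2],"rotation":[0,0,0]},{"slide":[0,0,-0.2],"rotation":[0,0,0]},{"slide":[0,0,-0.15],"rotation":[0,0,0]},{"slide":[0,0,-0.1],"rotation":[0,0,0]},{"slide":[0,0,0],"rotation":[0,0,0]},{"slide":[0,0,0],"rotation":[0,0,0]}])

```text
clock: 43.3
ee_pos: [455.3, -201.7, 469.8]
orientation: [-3.141, 0.001, 3.124]
wrist_force: [0.5, -4.3, 3.7]
gripper_width: 0.323
grip_force: 98.2
```

Twist eases with that turn. I'll add a little more, rise the last millimetres, and wait for it to settle.

Call:
arm_command(plan=[{"slide":[0,0,-0.1],"rotation":[0,0,0.2]},{"slide":[0,0,-0.1],"rotation":[0,0,0.2]},{"slide":[0,0,-0.05],"rotation":[0,0,0.1]},{"slide":[0,0,0],"rotation":[0,0,0]},{"slide":[0,0,0],"rotation":[0,0,0]},{"slide":[0,0,0],"rotation":[0,0,0]},{"slide":[0,0,0],"rotation":[0,0,0]},{"slide":[0,0,0],"rotation":[0,0,0]}])

```text
clock: 44.1
ee_pos: [455.3, -201.6, 477.0]
orientation: [3.141, 0.0, 3.072]
wrist_force: [0.1, 2.0, 3.6]
gripper_width: 0.325
grip_force: 98.2
```

Call:
arm_command(plan=[{"slide":[0,0,0],"rotation":[0,0,-0.15]},{"slide":[0,0,-0.04],"rotation":[0,0,0]},{"slide":[0,0,-0.04],"rotation":[0,0,0]},{"slide":[0,0,0],"rotation":[0,0,0]},{"slide":[0,0,0],"rotation":[0,0,0]},{"slide":[0,0,0],"rotation":[0,0,0]}], newtons=30)

```text
clock: 44.7
ee_pos: [454.9, -201.6, 477.4]
orientation: [3.14, -0.003, 3.087]
wrist_force: [0.1, -0.1, -14.2]
gripper_width: 0.328
grip_force: 99.2
```

Call:
arm_command(plan=[{"slide":[0,0,0],"rotation":[0,0,0]},{"slide":[0,0,0],"rotation":[0,0,0]},{"slide":[0,0,0],"rotation":[0,0,0]},{"slide":[0,0,0],"rotation":[0,0,0]},{"slide":[0,0,0],"rotation":[0,0,0]},{"slide":[0,0,-0.4],"rotation":[0,0,0]},{"slide":[0,0,-0.8],"rotation":[0,0,0]},{"slide":[0,0,-0.8],"rotation":[0,0,0]},{"slide":[0,0,-0.8],"rotation":[0,0,0]},{"slide":[0.8,0,0],"rotation":[0,0,0]},{"slide":[0.8,0,0],"rotation":[0,0,0]},{"slide":[0.8,0,0],"rotation":[0,0,0]}], grip=62)

```text
clock: 45.9
ee_pos: [382.5, -197.5, 564.7]
orientation: [-3.141, 0.001, 3.087]
wrist_force: [-0.2, -0.1, 0.5]
gripper_width: 0.728
grip_force: 0.0
```

Call:
arm_command(plan=[{"slide":[0,0,0],"rotation":[0,0,0]},{"slide":[0,0,0],"rotation":[0,0,0]},{"slide":[0,0,0],"rotation":[0,0,0]},{"slide":[0,0,0],"rotation":[0,0,0]},{"slide":[0,0,0],"rotation":[0,0,0]},{"slide":[0,0,0],"rotation":[0,0,0]},{"slide":[0,0,0],"rotation":[0,0,0]},{"slide":[0,0,0],"rotation":[0,0,0]},{"slide":[0,0,0],"rotation":[0,0,0]},{"slide":[0,0,0],"rotation":[0,0,0]},{"slide":[0,0,0],"rotation":[0,0,0]},{"slide":[0,0,0],"rotation":[0,0,0]}])

```text
clock: 47.1
ee_pos: [383.3, -197.7, 563.4]
orientation: [-3.142, -0.0, 3.087]
wrist_force: [-0.2, -0.8, -0.2]
gripper_width: 0.727
grip_force: 0.0
```

Run:
```python
from h import *
a=snap('scene','s16.png')
im=snap('scene','s17.png'); w=snap('wrist','w17.png')
print(np.abs(im[100:260,200:400].astype(int)-a[100:260,200:400]).mean(), observe()['wrist_force'])
c=np.zeros((400,800,3),np.uint8); c[:400,:400]=cv2.resize(im[100:250,230:380],(400,400),interpolation=3); c[:250,400:]=cv2.resize(w,(400,250)); cv2.imwrite('pics/m17.png',c)
```

```text
2.756666666666667 [0.2679114  0.37973196 0.23347191]
```

View pics/m17.png

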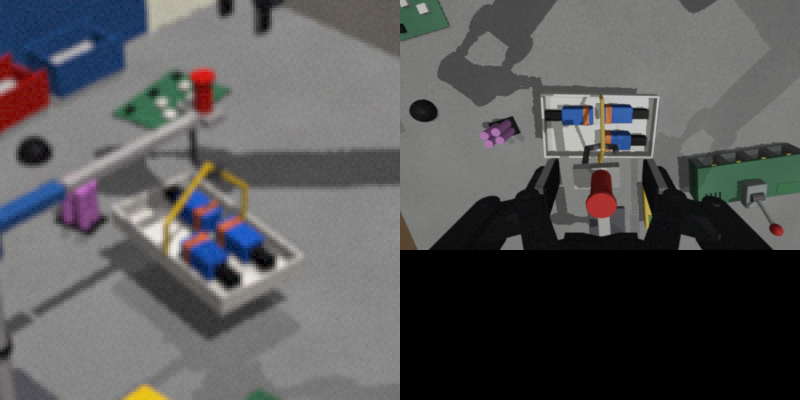

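The carrier hangs clear of the bench on the hook with all three packs in it, and the lever is over to the back. I'll let it settle, check that it is still, and hand in.

Call:
arm_command(plan=[{"slide":[0.5,0,0],"rotation":[0,0,0]},{"slide":[0,0,0],"rotation":[0,0,0]},{"slide":[0,0,0],"rotation":[0,0,0]},{"slide":[0,0,0],"rotation":[0,0,0]},{"slide":[0,0,0],"rotation":[0,0,0]},{"slide":[0,0,0],"rotation":[0,0,0]},{"slide":[0,0,0],"rotation":[0,0,0]},{"slide":[0,0,0],"rotation":[0,0,0]},{"slide":[0,0,0],"rotation":[0,0,0]},{"slide":[0,0,0],"rotation":[0,0,0]},{"slide":[0,0,0],"rotation":[0,0,0]},{"slide":[0,0,0],"rotation":[0,0,0]}])

```text
clock: 48.45
ee_pos: [368.4, -196.9, 563.4]
orientation: [-3.142, -0.0, 3.087]
wrist_force: [-0.5, 0.2, 0.0]
gripper_width: 0.724
grip_force: 0.0
```

Call:
arm_command(plan=[{"slide":[0,0,0],"rotation":[0,0,0]},{"slide":[0,0,0],"rotation":[0,0,0]},{"slide":[0,0,0],"rotation":[0,0,0]},{"slide":[0,0,0],"rotation":[0,0,0]},{"slide":[0,0,0],"rotation":[0,0,0]},{"slide":[0,0,0],"rotation":[0,0,0]},{"slide":[0,0,0],"rotation":[0,0,0]},{"slide":[0,0,0],"rotation":[0,0,0]},{"slide":[0,0,0],"rotation":[0,0,0]},{"slide":[0,0,0],"rotation":[0,0,0]},{"slide":[0,0,0],"rotation":[0,0,0]},{"slide":[0,0,0],"rotation":[0,0,0]}])

```text
clock: 49.65
ee_pos: [368.4, -196.9, 563.4]
orientation: [3.142, -0.0, 3.087]
wrist_force: [0.1, -0.2, 0.1]
gripper_width: 0.722
grip_force: 0.0
```

Call:
arm_command(plan=[{"slide":[0,0,0],"rotation":[0,0,0]},{"slide":[0,0,0],"rotation":[0,0,0]},{"slide":[0,0,0],"rotation":[0,0,0]},{"slide":[0,0,0],"rotation":[0,0,0]},{"slide":[0,0,0],"rotation":[0,0,0]},{"slide":[0,0,0],"rotation":[0,0,0]},{"slide":[0,0,0],"rotation":[0,0,0]},{"slide":[0,0,0],"rotation":[0,0,0]},{"slide":[0,0,0],"rotation":[0,0,0]},{"slide":[0,0,0],"rotation":[0,0,0]},{"slide":[0,0,0],"rotation":[0,0,0]},{"slide":[0,0,0],"rotation":[0,0,0]}])

```text
clock: 50.85
ee_pos: [368.4, -196.9, 563.4]
orientation: [-3.142, 0.0, 3.087]
wrist_force: [0.4, 0.0, -0.3]
gripper_width: 0.723
grip_force: 0.0
```

Run:
```python
from h import *
f=[np.array(capture('scene')).astype(int) for _ in range(16)]
d=lambda a,b:(round(np.abs(a[160:230,265:350]-b[160:230,265:350]).mean(),2),round(np.abs(a[300:370,20:105]-b[300:370,20:105]).mean(),2))
g=[cv2.phaseCorrelate(f[0][155:225,265:350].mean(2),x[155:225,265:350].mean(2))[0] for x in f[1:]]
print([d(f[0],x) for x in f[1::3]]); print(np.round(g,2).tolist())
s=cv2.imread('pics/s17.png').astype(int); print(cv2.phaseCorrelate(s[155:225,265:350].mean(2),f[0][155:225,265:350].mean(2)))
```

```text
[(np.float64(2.72), np.float64(2.5)), (np.float64(2.72), np.float64(2.51)), (np.float64(2.74), np.float64(2.53)), (np.float64(2.69), np.float64(2.53)), (np.float64(2.7), np.float64(2.48))]
[[0.04, 0.03], [0.01, 0.05], [0.05, 0.05], [0.0, 0.01], [0.01, 0.06], [-0.04, 0.03], [0.04, 0.04], [0.02, -0.01], [0.01, 0.01], [0.01, 0.02], [0.04, 0.02], [-0.02, 0.05], [0.07, 0.05], [-0.01, 0.05], [0.06, 0.05]]
((0.04675016976189994, -0.0702017368899206), 0.916001063952914)
```

It is still.

```bash
python3 -c "
from station import sign_off
print(sign_off())"
```

```text
the job is handed in; nothing more can be done
None
```

I switched the charger off first; all three packs are in the carrier, which was hanging still on the hook and clear of the bench when I handed the job in (one pack slipped onto the bench on the way and was picked up again).

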